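# Scrub the tumbler, load the coffee carrier and raise its handle

### The job

Get the coffee things ready to be carried out. First scrub out the tall tumbler with the long brush: push it right down to the bottom three times, drawing it well up towards the rim in between, then stand the brush back in its pot. After that stand the tumbler and every small cup upright in the carrier, one to a compartment, and last of all swing the carrier's handle up until it snaps home fully upright; leave the salt pot and the teaspoon where they are.

Things in the scene. Friction and masses are not known exactly. Their poses are not given: they have to be found in the camera images.
- carrier: Fixed low wooden tray, 100 mm (its x) by 330 mm (y); walls and dividers 24 mm high, 6 mm thick; floor 6 mm thick. Four compartments in a row along y, each 88 (x) by 75 mm (y) clear, centres at y = -122, -41, 41, 122 mm. Cheeks at both ends 60 mm high, 34 mm wide; the +y one has a brass detent, 90 mm high. Origin: centre of its underside. Its handle lies folded to the -x side, towards the robot.
- carrier_hinge (a point): Middle of the handle's hinge line, which runs along the carrier's y, 45 mm above the carrier's origin.
- handle (a joint): Swing of the carrier's bail handle (10 mm rod, 352 mm wide, arms 130 mm, 150 g). 0 = flat on the -x side, bar 45 mm up; grows as the bar rises; 1.571 = upright, end stop, bar 175 mm up above the row. A sprung detent resists with about 2 N at the bar from 1.15 to 1.35 rad; past 1.4 rad it snaps to the stop and stays; let go earlier, it falls back.
- handle_grip (a point): Middle of the handle's cross bar: the centre of its round wooden grip, 16 mm thick and 120 mm long, along the carrier's y. It moves with the handle on a circle of 130 mm about the hinge line.
- brush: Long slim brush standing upright in its pot, head down, 200 mm tall: stiff round white head 28 mm across over the lowest 70 mm with a flat end, 8 mm steel shank, then a round wooden handle 18 mm across from 110 to 200 mm up. Mass 60 g. Origin: centre of the flat end of the head; z points up along the handle.
- brush_tip (a point): Centre of the flat lower end of the brush head (same point as the brush's origin).
- brush_pot: White ceramic brush pot, fixed, 64 mm high; bore 40 mm across, flared to 58 mm at the mouth over its upper 19 mm. Origin: centre of its underside.
- pot_floor (a point): Centre of the brush pot's inner floor, 6 mm above the sideboard; the brush stands on it.
- tumbler: Tall handleless brown stoneware tumbler, clearly taller than the cups: straight, 62 mm across, 105 mm high, wall 4 mm (mouth 54 mm), inner floor 6 mm up, mass about 220 g. Stands loose. Origin: centre of its underside, z up.
- cup1: Small handleless brown stoneware cup, 60 mm across and 62 mm high, wall 4 mm, inner floor 6 mm up, nearly straight sides above a foot of 48 mm, mass about 140 g. Origin: centre of its underside, z up when standing. May be absent.
- cup2: Small handleless brown stoneware cup, 60 mm across and 62 mm high, wall 4 mm, inner floor 6 mm up, nearly straight sides above a foot of 48 mm, mass about 140 g. Origin: centre of its underside, z up when standing. May be absent.
- cup3: Small handleless brown stoneware cup, 60 mm across and 62 mm high, wall 4 mm, inner floor 6 mm up, nearly straight sides above a foot of 48 mm, mass about 140 g. Origin: centre of its underside, z up when standing. May be absent.
- salt_pot: Small white salt pot, 34 mm across and 22 mm high, among the crockery. Origin: centre of its underside. To be left alone.
- teaspoon: Steel teaspoon, 130 mm long, lying between the carrier's folded handle and the robot. Origin: underside, near its middle. To be left alone.
There are look-alikes about, which are no part of the job. What is shaped like the cup1 but green or orange is not meant.

How it is judged:
On the way, in this order (a step that is already met when the one before it is completed fails the run):
1. the brush head is down at the bottom of the tumbler (end within 24 mm of its underside) (z of brush_tip in the frame of tumbler between 0 and 0.024 m and horizontal distance between brush_tip and tumbler below 0.03 m), for 0.1 s.
2. the brush is drawn up: its end at least 60 mm above the tumbler's underside (z of brush_tip in the frame of tumbler above 0.06 m and horizontal distance between brush_tip and tumbler below 0.03 m), for 0.05 s.
3. the brush head is at the bottom a second time (all of step 1), for 0.1 s.
4. the brush is drawn up a second time (all of step 2), for 0.05 s.
5. the brush head is at the bottom a third time (all of step 3), for 0.1 s.
6. the brush stands in its pot again, let go (horizontal distance between brush_tip and pot_floor below 0.015 m and z of brush_tip in the frame of pot_floor below 0.012 m and angle between brush's own z axis and vertical below 0.4 rad and contact force between the fingers and brush below 0.05 N), for 0.2 s.
7. the tumbler and every cup stand upright on the carrier's floor (x of tumbler in the frame of carrier between -0.03 and 0.03 m and y of tumbler in the frame of carrier between -0.145 and 0.145 m and z of each of tumbler, cup1, cup2, cup3 in the frame of carrier below 0.013 m and angle between each of tumbler, cup1, cup2, cup3's own z axis and vertical below 0.15 rad and linear speed of each of tumbler, cup1, cup2, cup3 below 0.03 m/s and x of cup1 in the frame of carrier between -0.03 and 0.03 m and y of cup1 in the frame of carrier between -0.145 and 0.145 m and x of cup2 in the frame of carrier between -0.03 and 0.03 m and y of cup2 in the frame of carrier between -0.145 and 0.145 m and x of cup3 in the frame of carrier between -0.03 and 0.03 m and y of cup3 in the frame of carrier between -0.145 and 0.145 m), for 0.2 s.
8. the handle is fully upright in its detent (value of joint handle above 1.5 rad), for 0.3 s.
At the end, for the whole second after the job is handed in: Handle upright (over 1.5 rad), still; tumbler and every cup present at rest upright (0.15 rad) on the carrier floor (within 13 mm of its underside in z, 30 mm of its middle in x, 145 mm in y); brush in its pot (end within 15 mm of the floor's middle, under 12 mm above it) (all of step 7 and horizontal distance between brush_tip and pot_floor below 0.015 m and z of brush_tip in the frame of pot_floor below 0.012 m and angle between brush's own z axis and vertical below 0.4 rad and value of joint handle above 1.5 rad and velocity of joint handle below 0.1 rad/s); the robot touches nothing.
It fails at once if the salt pot or the teaspoon is shoved more than 60 mm (distance of any of salt_pot, teaspoon from where it was at the start of the episode above 0.06 m).
It fails at once if the tumbler is knocked over (angle between tumbler's own z axis and vertical above 0.8 rad).
Of cup1, cup2, cup3 only 2 to 3 are there at a start; the rules pass over those that are not, and their reading is None.
At some moment in a run one of cup1, cup2, cup3 may be knocked a few centimetres aside while the robot is not near it.
It also fails if it takes over 208 s, if anything falls off the work surface, if the arm or the gripper's body presses on something with over 40 N, if the wrist force passes 120 N, or if a joint passes its speed limit or range.

### The arm

A 6-joint arm with a two-finger parallel gripper is mounted at the origin on the work surface. World frame = base frame: x ahead of the robot, y to its left, z up, the work surface at z = 0. Lengths are in m, angles in rad, forces in N, time in s.
With the tool pointing down it reaches from about 0.25 to 0.725 m from the base axis. Payload 4 kg.
Tool frame: the origin (TCP) lies at the very end of the fingers, on their centre line; the grasp point (between the pads) lies 19 mm behind it; x points along the fingers, z is the direction in which the jaws open and shut, and the axes are right-handed (so a half turn about x gives the same grasp; the last joint's range is limited). The gripper opens to 85 mm and grips with 20 to 120 N. Pads are 22 mm wide; open, the fingers measure 114 mm over their backs; the gripper's body (76 mm by 85 mm) begins 54 mm behind the grasp point. The pads swing forward as they close: fully open they stand 13 mm farther back than shut.
Start: joints at [1.142, 0.241, 0.005, 1.335, 0, 1.571], TCP at [0.208, 0.455, 0.231] pointing down, gripper open.
Joint ranges: [-2.72, 2.72], [-1.05, 1.87], [-1.09, 1.28], [-1.99, 2.15], [-1.42, 1.44], [-3.14, 3.14]. Speed limits (rad/s): [2.79, 2.79, 3.14, 3.14, 3.14, 3.14].

### API

Orientations are given as a unit quaternion [x, y, z, w].
In Python, from workcell import bot gives the robot as it stands.
- The arm moves only by the tool apply_moves, never from a script. Its argument "targets" is one flat list of numbers, 7 for each row, row after row: the shift along the tool's x, y, z in units of 25 cm (1.0 is 25 cm), then the turn, a rotation vector about the tool's x, y, z in units of 0.5 rad (1.0 is 0.5 rad), then the opening, from 0 (shut) to 1 (fully open). In form: [tx, ty, tz, wx, wy, wz, claw, tx, ty, tz, wx, wy, wz, claw, ...]. A call has 1 to 12 rows; each row is the pose to reach, as a shift and turn from the pose commanded when the call began, along the tool's axes at that moment; what a row does not reach only later rows make up. A row lasts 1/12 s, in which the tool goes at most 41.7 mm and 7.16 degrees, less where a joint would pass 70% of its speed; a pose out of reach is approached as far as the arm can. A call with a number of a shift or a turn outside -1 to 1 is refused whole. A call with a gripper value outside its range is refused whole. The fingers move at their own pace and stop on an object; the grip force is fixed at half the most. Time passes only in rows, so rows that repeat a pose let the fingers close. It gives the time, the measured TCP pose, the force and the opening at its end, in the units of the state.
- bot.get_obs(): the state, without advancing time (a new reading comes with each control period).
- bot.camera(name): name is "scene" or "top" or "wrist"; returns (picture, depth): 400x640x3 uint8, red, green, blue; 400x640 float32, m along the optical axis (not along the pixel's ray), 0 where there is no reading.
- bot.camera_params(name): a dict with "fx", "fy", "cx", "cy" (pixels), "T" (4x4, takes a point from camera to world coordinates); the wrist camera has in their place "tool_from_camera" (4x4, takes a point from camera to tool coordinates, whose origin is the TCP and whose axes are the tool frame's). Camera axes: x right, y up, looking along -z (the intrinsics and any distortion apply to the point x, -y, -z); pixel columns grow to the right and rows downward; lengths in m; the calibration is good to about 2 mm. A picture is of the moment at which its call begins: read the wrist's pose just before it. camera_params takes no time and is no camera call.
- bot.job_done(): hands the job in, once; it reports no verdict.
The state is a dict: "clock": time; "joint_pos": joint angles; "joint_vel": joint speeds; "tau": joint torques, N m; "eef_pos": TCP position; "tool_rot": TCP orientation; "ft_force": force on the tool from outside, world axes, zero at the start; "ft_torque": the same for the moment, N m; "grip_width": finger opening in m.
Only numpy, scipy, OpenCV 4.12 (cv2) and the standard library are available. Lean on these libraries where they do the work, as an engineer would, in place of code of your own. Each camera call takes 0.05 s, during which the arm holds its last target.

## Working session

There is one attempt and no reset: what is moved stays moved. The work goes in short steps, Python scripts to look and compute and a tool call to move; the robot and the scene stay as the last step left them, time stands still between calls to the robot, and variables do not carry over. Pictures are saved under pics/ and viewed, and the job is handed in when it is done.

Besides the shell and the picture viewer there is one more tool, called as name(argument=value, ...) on one line, values as JSON. apply_moves: Moves the arm, as the interface text tells. Its arguments: {"type":"object","properties":{"targets":{"type":"array"}},"required":["targets"]}

```bash
ls; mkdir -p pics; python3 - <<'E'
from workcell import bot
import cv2,numpy as np
print(bot.get_obs())
for n in ("scene","top","wrist"):
    p,d=bot.camera(n); cv2.imwrite(f"pics/{n}0.png",p[:,:,::-1]); np.save(f"pics/{n}0.npy",d)
    print(n,bot.camera_params(n))
E
```

```text
pics
{'clock': 0.0, 'joint_pos': array([1.14203953e+00, 2.41398548e-01, 3.70449928e-03, 1.33519910e+00,
       1.85827759e-05, 1.57077066e+00]), 'joint_vel': array([-0.00185834, -0.00086076,  0.00169663, -0.00086904,  0.00061726,
        0.00037201]), 'tau': array([ 2.01075331e-03, -3.72322369e+01,  2.52405882e+01,  1.71317614e-02,
        8.05139575e-05, -4.71673133e-06]), 'eef_pos': array([0.20759836, 0.45416049, 0.23041264]), 'tool_rot': array([-0.38258693,  0.59554651,  0.38179663,  0.59429195]), 'ft_force': array([ 0.91038948,  0.30255985, -0.08316818]), 'ft_torque': array([-0.00765987, -0.01781965,  0.04552603]), 'grip_width': 0.08507459280286354}
scene {'fx': 386.1979178503965, 'fy': 386.1979178503965, 'cx': 315.9489484260408, 'cy': 201.23816720409022, 'T': array([[-0.56036834, -0.50215252,  0.65865786,  1.17718983],
       [ 0.82810968, -0.32539262,  0.4564581 ,  0.44927878],
       [-0.01488918,  0.80122562,  0.59817708,  0.63894001],
       [ 0.        ,  0.        ,  0.        ,  1.        ]])}
top {'fx': 430.92615629953315, 'fy': 430.92615629953315, 'cx': 326.85620489100717, 'cy': 203.21853982124625, 'T': array([[-0.02848038,  0.98587393, -0.16504987,  0.28646005],
       [-0.99933968, -0.03180931, -0.01756073,  0.009926  ],
       [-0.02256279,  0.16444074,  0.98612888,  1.47130963],
       [ 0.        ,  0.        ,  0.        ,  1.        ]])}
wrist {'fx': 359.2277441331634, 'fy': 359.2277441331634, 'cx': 317.5769484124254, 'cy': 199.99724967649627, 'tool_from_camera': array([[-8.16521181e-04,  2.61515498e-01, -9.65198932e-01,
        -1.42978706e-01],
       [-9.88903281e-04,  9.65198570e-01,  2.61516237e-01,
         6.68302445e-02],
       [ 9.99999178e-01,  1.16802194e-03, -5.29491542e-04,
         3.21518482e-04],
       [ 0.00000000e+00,  0.00000000e+00,  0.00000000e+00,
         1.00000000e+00]])}
```

View pics/top0.png

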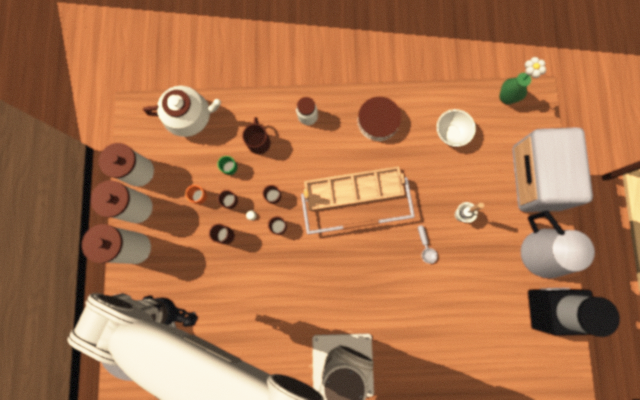

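View pics/scene0.png

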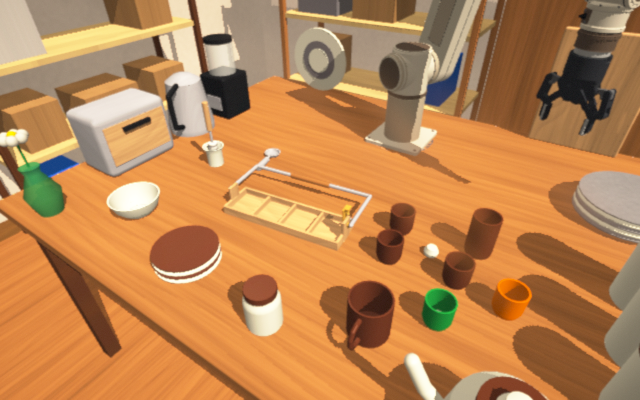

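View pics/wrist0.png

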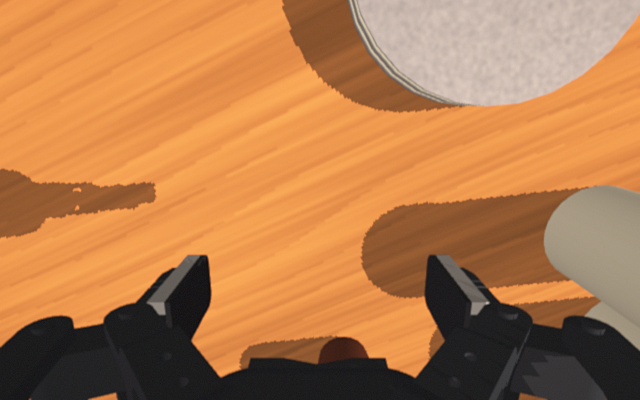

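Top view: three brown cups near (228,200), (272,195), (278,226), the tumbler at (222,234), salt pot at (251,216), carrier around (355,190) and brush pot at (467,213). I'll turn these into positions with depth.

```bash
cat > h.py <<'E'
from workcell import bot
import cv2,numpy as np,time
from scipy.spatial.transform import Rotation as R
def cloud(n,d,T=None):
    P=bot.camera_params(n)
    if T is None: T=P["T"]
    v,u=np.mgrid[0:400,0:640]
    x=(u-P["cx"])/P["fx"]*d; y=-(v-P["cy"])/P["fy"]*d
    p=np.stack([x,y,-d],-1)
    return p@T[:3,:3].T+T[:3,3]
def wristT(o=None):
    o=o or bot.get_obs()
    M=np.eye(4);M[:3,:3]=R.from_quat(o["tool_rot"]).as_matrix();M[:3,3]=o["eef_pos"]
    return M@bot.camera_params("wrist")["tool_from_camera"]
def fitcircle(p):
    A=np.c_[2*p,np.ones(len(p))];b=(p**2).sum(1)
    s=np.linalg.lstsq(A,b,rcond=None)[0]
    return s[0],s[1],np.sqrt(s[2]+s[0]**2+s[1]**2)
E
python3 - <<'E'
from h import *
d=np.load("pics/top0.npy");c=cloud("top",d)
ds=np.load("pics/scene0.npy");cs=cloud("scene",ds)
print("table z",np.median(c[250:300,300:500,2]))
print("scene table z",[cs[v,u].round(3) for u,v in((300,190),(340,190),(470,140))])
for n,u,v in(("cupA",228,200),("cupB",272,195),("cupC",278,226),("tumb",222,234),("salt",251,216),("pot",467,213),("green",228,166),("or",196,195),("spoon",429,255),("sp",422,230)):
    w=c[v-14:v+15,u-14:u+15].reshape(-1,3); w=w[(w[:,2]>0.012)]
    zt=np.percentile(w[:,2],97) if len(w) else 0
    t=w[w[:,2]>zt-0.012] if len(w) else w
    print(n,c[v,u].round(3),"top",round(float(zt),3),"mean",t.mean(0).round(3) if len(t) else 0, "bbox",t.min(0).round(3) if len(t) else 0,t.max(0).round(3) if len(t) else 0)
# scene-based
m=(cs[...,2]>0.015)&(cs[...,2]<0.3)
img=np.zeros((500,700),np.uint8)
big=np.zeros((600,800,3),np.uint8)
p=bot  # map x 0.2..0.7 , y .5..-.3
for C,im in((c,cv2.imread("pics/top0.png")),(cs,cv2.imread("pics/scene0.png"))):
    pass
im=cv2.imread("pics/top0.png")
cv2.imwrite("pics/topcrop.png",cv2.resize(im[140:280,180:490],None,fx=2.58,fy=2.58,interpolation=cv2.INTER_CUBIC))
im=cv2.imread("pics/scene0.png")
cv2.imwrite("pics/sccrop.png",cv2.resize(im[130:350,190:550],None,fx=2.2,fy=2.2,interpolation=cv2.INTER_CUBIC))
E
```

```text
table z -0.00011240588600069934
scene table z [array([ 0.453, -0.108, -0.001]), array([0.442, 0.019, 0.041]), array([-0.109,  0.212,  0.001])]
cupA [0.555 0.379 0.004] top 0.067 mean [0.533 0.353 0.144] bbox [0.286 0.01  0.055] [0.579 0.402 1.471]
cupB [0.566 0.225 0.008] top 0.066 mean [0.559 0.221 0.078] bbox [0.286 0.01  0.054] [0.592 0.252 1.471]
cupC [0.458 0.206 0.004] top 0.067 mean [0.449 0.198 0.118] bbox [0.286 0.01  0.055] [0.485 0.235 1.471]
tumb [0.436 0.398 0.007] top 0.108 mean [0.426 0.375 0.146] bbox [0.286 0.01  0.096] [0.459 0.416 1.471]
salt [0.493 0.295 0.025] top 1.471 mean [0.286 0.01  1.471] bbox [0.286 0.01  1.471] [0.286 0.01  1.471]
pot [ 0.474 -0.421  0.071] top 0.205 mean [ 0.47  -0.402  0.249] bbox [ 0.286 -0.424  0.193] [0.485 0.01  1.471]
green [0.675 0.379 0.009] top 0.066 mean [0.647 0.353 0.143] bbox [0.286 0.01  0.054] [0.698 0.405 1.471]
or [0.576 0.491 0.005] top 0.066 mean [0.559 0.465 0.109] bbox [0.286 0.01  0.054] [0.6   0.51  1.471]
spoon [ 0.344 -0.303  0.005] top 1.471 mean [0.286 0.01  1.471] bbox [0.286 0.01  1.471] [0.286 0.01  1.471]
sp [ 0.427 -0.281  0.024] top 0.053 mean [ 0.438 -0.196  0.299] bbox [ 0.286 -0.25   0.043] [0.473 0.01  1.471]
```

View pics/topcrop.png

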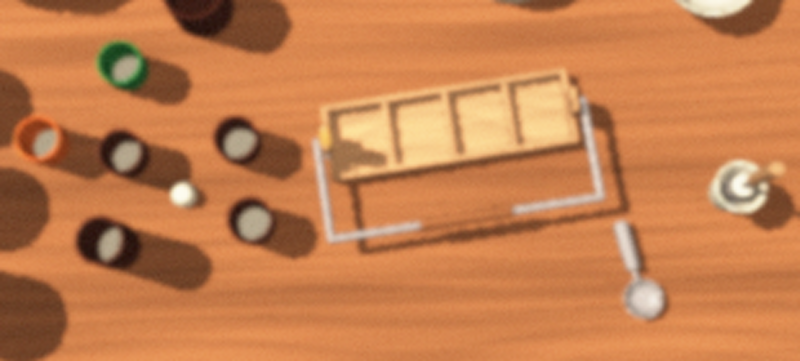

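View pics/sccrop.png

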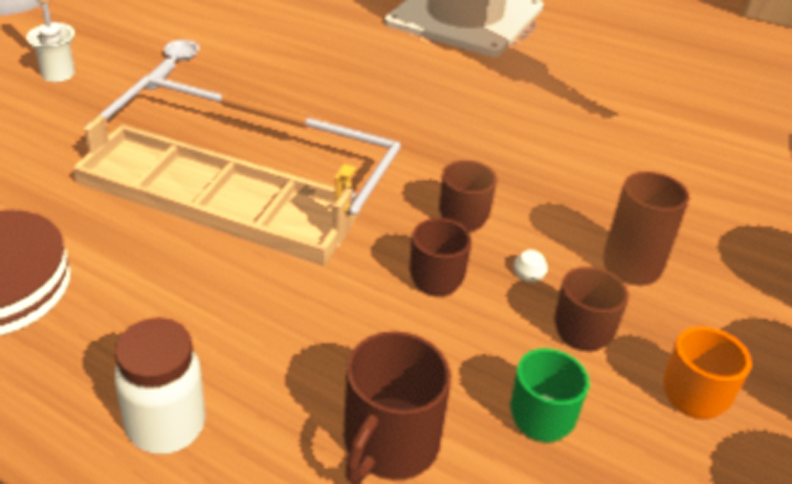

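```bash
python3 - <<'E'
from h import *
d=np.load("pics/top0.npy");c=cloud("top",d);c[d==0]=np.nan
ds=np.load("pics/scene0.npy");cs=cloud("scene",ds);cs[ds==0]=np.nan
def near(C,x,y,r,z0,z1):
    p=C.reshape(-1,3);p=p[np.isfinite(p[:,0])]
    return p[(np.hypot(p[:,0]-x,p[:,1]-y)<r)&(p[:,2]>z0)&(p[:,2]<z1)]
for n,x,y,z in(("A",.55,.37,.062),("B",.565,.225,.062),("C",.455,.2,.062),("T",.435,.39,.105)):
  for nm,C in(("top",c),("scene",cs)):
    p=near(C,x,y,.05,z-.006,z+.008)
    q=near(C,x,y,.05,.015,z+.01)
    # circle fit using min enclosing circle
    (mx,my),r=cv2.minEnclosingCircle(p[:,:2].astype(np.float32))
    (sx,sy),sr=cv2.minEnclosingCircle(q[:,:2].astype(np.float32))
    print(n,nm,len(p),"rim",round(mx,4),round(my,4),round(r,4),"all",round(sx,4),round(sy,4),round(sr,4))
for nm,C in(("top",c),("scene",cs)):
    print(nm,"salt",near(C,.49,.29,.04,.01,.05).mean(0), "brush")
    b=near(C,.47,-.41,.06,.08,.25)
    for z in np.arange(.07,.21,.02):
        s=b[(b[:,2]>=z)&(b[:,2]<z+.02)]
        if len(s): print(round(z,2),len(s),s.mean(0).round(4))
    p=near(C,.47,-.41,.06,.05,.075);
    (mx,my),r=cv2.minEnclosingCircle(p[:,:2].astype(np.float32));print("pot rim",mx,my,r)
# carrier: world z 15..40
for nm,C in(("top",c),("scene",cs)):
    p=C.reshape(-1,3);p=p[np.isfinite(p[:,0])]
    s=p[(p[:,0]>.40)&(p[:,0]<.68)&(p[:,1]>-.27)&(p[:,1]<.15)]
    w=s[(s[:,2]>.017)&(s[:,2]<.032)]
    print(nm,len(w),cv2.minAreaRect(w[:,:2].astype(np.float32)))
    w=s[(s[:,2]>.004)&(s[:,2]<.032)]
    print(nm,len(w),cv2.minAreaRect(w[:,:2].astype(np.float32)))
    w=s[(s[:,2]>.035)&(s[:,2]<.056)]
    print(nm,"handle",len(w),cv2.minAreaRect(w[:,:2].astype(np.float32)))
    w=s[(s[:,2]>.07)&(s[:,2]<.1)]; print("detent",w.mean(0),len(w))
E
```

```text
A top 75 rim 0.5495 0.3728 0.0302 all 0.5494 0.3727 0.0302
A scene 245 rim 0.5517 0.3719 0.0313 all 0.5517 0.3719 0.0313
B top 70 rim 0.5616 0.2233 0.0302 all 0.5624 0.2227 0.0305
B scene 202 rim 0.5643 0.2207 0.0315 all 0.5646 0.221 0.0319
C top 68 rim 0.4553 0.2049 0.03 all 0.4553 0.2049 0.03
C scene 171 rim 0.4585 0.2048 0.0311 all 0.4587 0.2041 0.0311
T top 83 rim 0.4299 0.3864 0.0308 all 0.4298 0.3859 0.0315
T scene 233 rim 0.4334 0.3854 0.033 all 0.4334 0.3854 0.033
top salt [0.49653496 0.29833204 0.01844868] brush
0.07 3 [ 0.4752 -0.4202  0.0843]
0.09 4 [ 0.476  -0.4185  0.0954]
0.11 7 [ 0.4754 -0.415   0.1241]
0.13 12 [ 0.4742 -0.4151  0.1405]
0.15 16 [ 0.4753 -0.4157  0.1598]
0.17 10 [ 0.4749 -0.4159  0.1807]
0.19 36 [ 0.4771 -0.4192  0.2025]
pot rim 0.47754573822021484 -0.42200228571891785 0.033388715237379074
scene salt [0.50511727 0.29956589 0.01867628] brush
0.07 7 [ 0.4805 -0.4209  0.084 ]
0.09 16 [ 0.4824 -0.4203  0.0999]
0.11 26 [ 0.4841 -0.4186  0.1224]
0.13 37 [ 0.4839 -0.4173  0.1397]
0.15 41 [ 0.4844 -0.4183  0.1596]
0.17 39 [ 0.4845 -0.4177  0.1802]
0.19 42 [ 0.4
[... 192 characters left out ...]
107940674)
top 2733 ((0.5404590368270874, -0.05960187315940857), (0.2788029909133911, 0.4188130795955658), 0.37743768095970154)
top handle 623 ((0.5148490071296692, -0.06405498087406158), (0.14802631735801697, 0.36466073989868164), 8.785799980163574)
detent [0.55267258 0.10410249 0.08861595] 27
scene 1198 ((0.5812578797340393, -0.056306734681129456), (0.10519487410783768, 0.3351244330406189), 6.96713399887085)
scene 3777 ((0.5616426467895508, -0.03477269411087036), (0.2046288251876831, 0.39131733775138855), 13.20228099822998)
scene handle 875 ((0.5232691168785095, -0.06410597264766693), (0.1559000313282013, 0.36156702041625977), 7.411323070526123)
detent [0.55872232 0.10386446 0.0843991 ] 72
```

```bash
cat >> h.py <<'E'
def down(a):  # tool x down, jaw axis z at azimuth a (deg)
    a=np.radians(a); x=np.array([0,0,-1.]); z=np.array([np.cos(a),np.sin(a),0]); 
    return np.stack([x,np.cross(z,x),z],1)
def rel(p,Rt,o=None):
    """numbers for target position p & rotation matrix Rt from measured pose"""
    o=o or bot.get_obs(); R0=R.from_quat(o["tool_rot"]).as_matrix()
    t=R0.T@(np.array(p)-o["eef_pos"])/0.25
    w=R.from_matrix(R0.T@Rt).as_rotvec()/0.5
    return t.round(3),w.round(3)
def st(o=None):
    o=o or bot.get_obs(); M=R.from_quat(o["tool_rot"]).as_matrix()
    print("t",round(o["clock"],2),"pos",o["eef_pos"].round(4),"x",M[:,0].round(3),"zaz",np.degrees(np.arctan2(M[1,2],M[0,2])).round(2),"F",o["ft_force"].round(1),"w",round(o["grip_width"],4),"j",o["joint_pos"].round(2))
E
python3 - <<'E'
from h import *
st()
for a in (65.4,90,-90,45,0,180): print(a,rel([0.48,-0.42,0.26],down(a)))
E
```

```text
t 0.15 pos [0.2077 0.4543 0.2306] x [-0.001 -0.001 -1.   ] zaz 65.43 F [-0.1  0.8 -0.4] w 0.0854 j [1.14 0.24 0.   1.34 0.   1.57]
65.4 (array([-0.113, -2.445, -2.728]), array([ 0.001, -0.003, -0.   ]))
90 (array([-0.113, -2.445, -2.728]), array([-0.858, -0.003, -0.001]))
-90 (array([-0.113, -2.445, -2.728]), array([ 5.426e+00, -1.000e-03,  4.000e-03]))
45 (array([-0.113, -2.445, -2.728]), array([ 0.713, -0.003,  0.001]))
0 (array([-0.113, -2.445, -2.728]), array([ 2.284e+00, -3.000e-03,  2.000e-03]))
180 (array([-0.113, -2.445, -2.728]), array([-3.999e+00, -2.000e-03, -3.000e-03]))
```

apply_moves(targets=[-0.12,-0.9,-1.0,1,0,0,1,-0.12,-0.9,-1.0,1,0,0,1,-0.12,-0.9,-1.0,1,0,0,1,-0.12,-0.9,-1.0,1,0,0,1,-0.12,-0.9,-1.0,1,0,0,1,-0.12,-0.9,-1.0,1,0,0,1,-0.12,-0.9,-1.0,1,0,0,1,-0.12,-0.9,-1.0,1,0,0,1,-0.12,-0.9,-1.0,1,0,0,1,-0.12,-0.9,-1.0,1,0,0,1])

```text
clock: 0.98
eef_pos: [0.3092, 0.1317, 0.2615]
tool_rot: [-0.221, 0.672, 0.221, 0.672]
ft_force: [1.3, 0.2, -0.2]
grip_width: 0.0858
```

```bash
python3 - <<'E'
from h import *
st(); print(rel([0.45,-0.40,0.30],down(7.5)))
E
```

```text
t 0.98 pos [0.3092 0.1317 0.2615] x [ 0.001  0.    -1.   ] zaz 36.38 F [ 1.3  0.2 -0.2] w 0.0858 j [ 0.4  -0.1  -0.29  1.38  0.    1.34]
(array([-0.154, -2.046, -0.808]), array([ 1.008e+00,  1.000e-03, -0.000e+00]))
```

apply_moves(targets=[-0.15,-1,-0.4,1,0,0,1,-0.15,-1,-0.4,1,0,0,1,-0.15,-1,-0.4,1,0,0,1,-0.15,-1,-0.4,1,0,0,1,-0.15,-1,-0.4,1,0,0,1,-0.15,-1,-0.4,1,0,0,1,-0.15,-1,-0.4,1,0,0,1,-0.15,-1,-0.4,1,0,0,1])

```text
clock: 1.65
eef_pos: [0.3802, -0.1284, 0.2986]
tool_rot: [-0.05, 0.705, 0.049, 0.706]
ft_force: [0.7, 0.3, -0.4]
grip_width: 0.0852
```

```bash
python3 - <<'E'
from h import *
st(); print(rel([0.47,-0.42,0.30],down(7.5)))
E
```

```text
t 1.65 pos [ 0.3802 -0.1284  0.2986] x [ 0.001 -0.001 -1.   ] zaz 7.97 F [ 0.7  0.3 -0.4] w 0.0852 j [-0.33  0.02 -0.08  1.47 -0.    1.11]
(array([-0.004, -1.205,  0.194]), array([0.017, 0.001, 0.002]))
```

apply_moves(targets=[0,-1,0.2,0,0,0,1,0,-1,0.2,0,0,0,1,0,-1,0.2,0,0,0,1,0,-1,0.2,0,0,0,1,0,-1,0.2,0,0,0,1,0,-1,0.2,0,0,0,1,0,-1,0.2,0,0,0,1,0,-1,0.2,0,0,0,1])

```text
clock: 2.32
eef_pos: [0.4647, -0.3664, 0.2957]
tool_rot: [-0.049, 0.706, 0.052, 0.704]
ft_force: [-0.1, -0.0, -0.1]
grip_width: 0.0857
```

```bash
python3 - <<'E'
from h import *
st(); T=wristT()
p,d=bot.camera("wrist"); cv2.imwrite("pics/w1.png",p[:,:,::-1]);np.save("pics/w1.npy",d);np.save("pics/w1T.npy",T)
E
```

```text
t 2.32 pos [ 0.4647 -0.3664  0.2957] x [-0.003  0.003 -1.   ] zaz 8.16 F [-0.1 -0.  -0.1] w 0.0857 j [-0.67  0.42  0.43  1.58  0.    0.76]
```

View pics/w1.png

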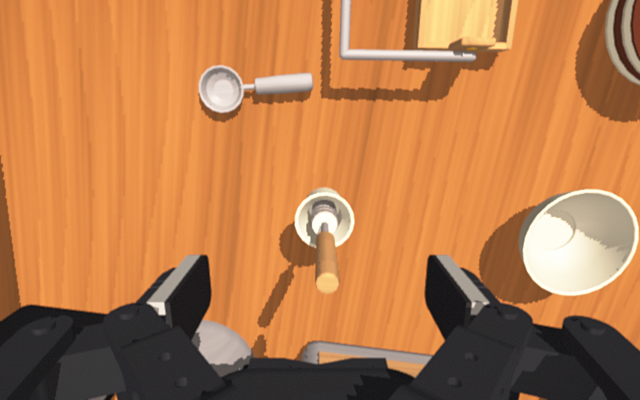

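The brush handle's end is at (328,284) and the pot mouth at (324,220). It stands close to upright, with the jaws astride in x.

```bash
python3 - <<'E'
from h import *
d=np.load("pics/w1.npy");T=np.load("pics/w1T.npy");c=cloud("wrist",d,T);c[d==0]=np.nan
p=c[150:310,250:420].reshape(-1,3);p=p[np.isfinite(p[:,0])]
for z in np.arange(.07,.215,.02):
    s=p[(p[:,2]>=z)&(p[:,2]<z+.02)]
    if len(s): print(round(z,2),len(s),s.mean(0).round(4),s.min(0).round(4),s.max(0).round(4))
s=p[(p[:,2]>.197)];print("top",cv2.minEnclosingCircle(s[:,:2].astype(np.float32)),s[:,2].max())
s=p[(p[:,2]>.058)&(p[:,2]<.07)];print("rim",cv2.minEnclosingCircle(s[:,:2].astype(np.float32)),s[:,2].mean())
print("table",np.nanmedian(c[120:180,100:200,2]))
print(rel([0.4805,-0.4195,0.30],down(7.5)))
E
```

```text
0.07 441 [ 0.478  -0.4185  0.076 ] [ 0.4644 -0.4336  0.07  ] [ 0.4929 -0.4077  0.0899]
0.09 36 [ 0.4782 -0.4188  0.0976] [ 0.4749 -0.4207  0.0901] [ 0.4821 -0.4177  0.1048]
0.11 72 [ 0.4773 -0.4153  0.1245] [ 0.47   -0.421   0.1193] [ 0.4871 -0.4131  0.1299]
0.13 155 [ 0.4773 -0.4152  0.1401] [ 0.4701 -0.421   0.1302] [ 0.4873 -0.4128  0.1495]
0.15 196 [ 0.4773 -0.4155  0.1604] [ 0.4697 -0.4234  0.15  ] [ 0.4877 -0.4129  0.1699]
0.17 234 [ 0.4773 -0.4155  0.1804] [ 0.4698 -0.4231  0.17  ] [ 0.4875 -0.4128  0.1899]
0.19 607 [ 0.4782 -0.4194  0.2031] [ 0.4699 -0.4301  0.1903] [ 0.4876 -0.4128  0.2078]
top ((0.4787769615650177, -0.42160701751708984), 0.008927729912102222) 0.2077734916145233
rim ((0.4787743389606476, -0.42188969254493713), 0.032694973051548004) 0.06286304031109734
table 0.0003094323395998466
(array([-0.014, -0.225,  0.033]), array([ 0.025, -0.004, -0.007]))
```

```bash
python3 - <<'E'
from h import *
print(rel([0.4787,-0.4217,0.29],down(7.5)));print(rel([0.4787,-0.4217,0.15],down(7.5)))
E
```

```text
(array([ 0.026, -0.233,  0.025]), array([ 0.025, -0.004, -0.007]))
(array([ 0.586, -0.234,  0.026]), array([ 0.025, -0.004, -0.007]))
```

apply_moves(targets=[0.026,-0.233,0.026,0,0,0,1,0.026,-0.233,0.026,0,0,0,1,0.026,-0.233,0.026,0,0,0,1,0.026,-0.233,0.026,0,0,0,1])

```text
clock: 2.7
eef_pos: [0.4783, -0.4212, 0.2923]
tool_rot: [-0.05, 0.705, 0.051, 0.705]
ft_force: [-0.2, 1.2, -0.1]
grip_width: 0.0853
```

```bash
python3 - <<'E'
from h import *
st();print(rel([0.4787,-0.4217,0.15],down(7.5)))
E
```

```text
t 2.7 pos [ 0.4783 -0.4212  0.2923] x [-0.     0.001 -1.   ] zaz 8.24 F [-0.2  1.2 -0.1] w 0.0853 j [-0.72  0.53  0.58  1.63  0.    0.7 ]
(array([ 0.569, -0.003,  0.001]), array([ 0.026, -0.   , -0.003]))
```

Descend and close on the brush.

apply_moves(targets=[0.3,-0.003,0.001,0,0,0,1,0.57,-0.003,0.001,0,0,0,1,0.57,-0.003,0.001,0,0,0,1,0.57,-0.003,0.001,0,0,0,1,0.57,-0.003,0.001,0,0,0,1])

```text
clock: 3.12
eef_pos: [0.4757, -0.4189, 0.1452]
tool_rot: [-0.048, 0.708, 0.054, 0.703]
ft_force: [-0.7, 0.5, 0.1]
grip_width: 0.0849
```

apply_moves(targets=[0,0,0,0,0,0,0,0,0,0,0,0,0,0,0,0,0,0,0,0,0,0,0,0,0,0,0,0,0,0,0,0,0,0,0,0,0,0,0,0,0,0,0,0,0,0,0,0,0,0,0,0,0,0,0,0])

```text
clock: 3.78
eef_pos: [0.4789, -0.4248, 0.1515]
tool_rot: [-0.051, 0.704, 0.049, 0.706]
ft_force: [0.2, 0.8, 6.4]
grip_width: 0.0161
```

```bash
python3 - <<'E'
from h import *
st()
E
```

```text
t 3.78 pos [ 0.4789 -0.4248  0.1515] x [ 0.003 -0.002 -1.   ] zaz 8.13 F [0.2 0.8 6.4] w 0.0161 j [-0.73  0.56  0.27  1.28  0.    0.7 ]
```

apply_moves(targets=[-0.1,0,0,0,0,0,0,-0.2,0,0,0,0,0,0,-0.3,0,0,0,0,0,0,-0.4,0,0,0,0,0,0,-0.5,0,0,0,0,0,0,-0.6,0,0,0,0,0,0,-0.6,0,0,0,0,0,0,-0.6,0,0,0,0,0,0])

```text
clock: 4.45
eef_pos: [0.4786, -0.4248, 0.3014]
tool_rot: [-0.051, 0.704, 0.049, 0.706]
ft_force: [0.0, 0.3, -1.7]
grip_width: 0.0167
```

```bash
python3 - <<'E'
from h import *
st(); T=wristT()
p,d=bot.camera("wrist"); cv2.imwrite("pics/w2.png",p[:,:,::-1]);np.save("pics/w2.npy",d);np.save("pics/w2T.npy",T)
st()
o=bot.get_obs()
for P in ([0.40,0.10,0.32],[0.432,0.386,0.32]): print(rel(P,down(8.1),o))
E
```

```text
t 4.45 pos [ 0.4786 -0.4248  0.3014] x [ 0.003 -0.002 -1.   ] zaz 8.12 F [ 0.   0.3 -1.7] w 0.0167 j [-0.73  0.53  0.61  1.65 -0.    0.7 ]
t 4.5 pos [ 0.4781 -0.4243  0.2995] x [ 0. -0. -1.] zaz 8.12 F [ 0.1  0.2 -0.7] w 0.0165 j [-0.73  0.53  0.61  1.65 -0.    0.7 ]
(array([-0.082,  2.12 , -0.013]), array([0.001, 0.   , 0.   ]))
(array([-0.082,  3.235,  0.276]), array([0.001, 0.   , 0.   ]))
```

View pics/w2.png

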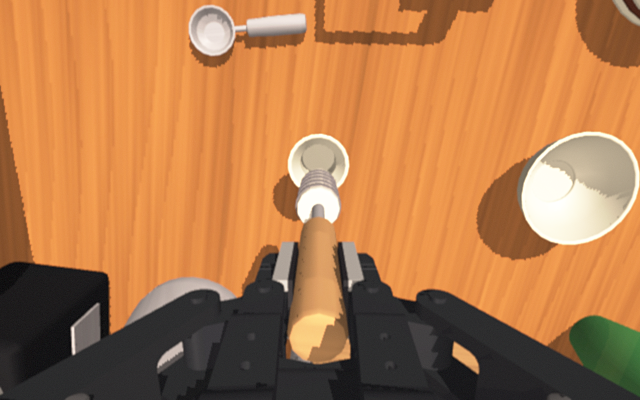

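The brush is gripped and clear of the pot, whose mouth is at (318,165). I'll check how it sits in the hand.

```bash
python3 - <<'E'
from h import *
d=np.load("pics/w2.npy");tc=bot.camera_params("wrist")["tool_from_camera"];c=cloud("wrist",d,tc);c[d==0]=np.nan
p=c[150:380,270:370].reshape(-1,3);p=p[np.isfinite(p[:,0])]
p=p[(p[:,0]<.17)&(np.abs(p[:,2])<.02)]
for x in np.arange(-.08,.16,.02):
    s=p[(p[:,0]>=x)&(p[:,0]<x+.02)]
    if len(s): print(round(x,3),len(s),"y",s[:,1].max().round(4),np.percentile(s[:,1],95).round(4),"z mid",((s[:,2].max()+s[:,2].min())/2).round(4),"zw",np.ptp(s[:,2]).round(4))
E
```

```text
-0.08 2500 y 0.0187 0.0181 z mid 0.0002 zw 0.0243
-0.06 5221 y 0.015 0.013 z mid 0.0001 zw 0.0307
-0.04 2848 y 0.0131 0.0121 z mid 0.0005 zw 0.0368
-0.02 1676 y 0.0125 0.0121 z mid 0.0001 zw 0.0397
0.0 549 y 0.0116 0.011 z mid -0.0004 zw 0.0176
0.02 257 y 0.0113 0.0111 z mid -0.0003 zw 0.0179
0.04 76 y 0.0065 0.0064 z mid -0.0004 zw 0.0076
0.06 1119 y 0.0162 0.0147 z mid -0.0001 zw 0.027
0.08 338 y 0.0174 0.017 z mid -0.0001 zw 0.0287
0.1 230 y 0.0175 0.0172 z mid -0.0001 zw 0.0285
0.12 110 y 0.0176 0.0173 z mid -0.0001 zw 0.0279
0.14 18 y 0.0166 0.0165 z mid 0.0011 zw 0.0152
```

apply_moves(targets=[-0.08,1,0,0,0,0,0,-0.08,1,0,0,0,0,0,-0.08,1,0,0,0,0,0,-0.08,1,0,0,0,0,0,-0.08,1,0,0,0,0,0,-0.08,1,0,0,0,0,0,-0.08,1,0,0,0,0,0,-0.08,1,0,0,0,0,0])

```text
clock: 5.17
eef_pos: [0.4419, -0.1746, 0.319]
tool_rot: [-0.051, 0.706, 0.052, 0.705]
ft_force: [-0.5, -0.6, -0.1]
grip_width: 0.0165
```

apply_moves(targets=[0,1,0.1,0,0,0,0,0,1,0.1,0,0,0,0,0,1,0.1,0,0,0,0,0,1,0.1,0,0,0,0,0,1,0.1,0,0,0,0,0,1,0.1,0,0,0,0,0,1,0.1,0,0,0,0,0,1,0.1,0,0,0,0])

```text
clock: 5.83
eef_pos: [0.4322, 0.0754, 0.3183]
tool_rot: [-0.052, 0.706, 0.051, 0.704]
ft_force: [-0.3, -0.2, -0.8]
grip_width: 0.0166
```

apply_moves(targets=[0,1,0.15,0,0,0,0,0,1,0.15,0,0,0,0,0,1,0.15,0,0,0,0,0,1,0.15,0,0,0,0,0,1,0.15,0,0,0,0,0,1,0.15,0,0,0,0,0,1,0.15,0,0,0,0,0,1,0.15,0,0,0,0])

```text
clock: 6.5
eef_pos: [0.4351, 0.3272, 0.3175]
tool_rot: [-0.051, 0.706, 0.049, 0.704]
ft_force: [0.3, -1.2, -0.2]
grip_width: 0.0166
```

```bash
python3 - <<'E'
from h import *
p,d=bot.camera("top"); cv2.imwrite("pics/t3.png",p[100:300,150:400,::-1].repeat(3,0).repeat(3,1));np.save("pics/t3.npy",d)
p,d2=bot.camera("scene"); cv2.imwrite("pics/s3.png",p[:,:,::-1]);np.save("pics/s3.npy",d2)
st(); print(rel([0.4324,0.383,0.32],down(8.1)))
c=cloud("top",d);c[d==0]=np.nan;cs=cloud("scene",d2);cs[d2==0]=np.nan
for C in(c,cs):
    p=C.reshape(-1,3);p=p[np.isfinite(p[:,0])]
    s=p[(np.hypot(p[:,0]-.432,p[:,1]-.386)<.05)&(p[:,2]>.02)&(p[:,2]<.115)]
    print(len(s),cv2.minEnclosingCircle(s[:,:2].astype(np.float32)) if len(s) else 0)
E
```

```text
t 6.6 pos [0.4349 0.3251 0.3187] x [-0.001 -0.002 -1.   ] zaz 7.99 F [-0.3 -1.8 -0.7] w 0.0167 j [ 0.64  0.31  0.33  1.59 -0.    2.07]
(array([-0.006,  0.231,  0.022]), array([-0.004, -0.003,  0.004]))
54 ((0.42286306619644165, 0.3608434200286865), 0.014948446303606033)
1302 ((0.43424758315086365, 0.38494014739990234), 0.0330362543463707)
```

View pics/s3.png

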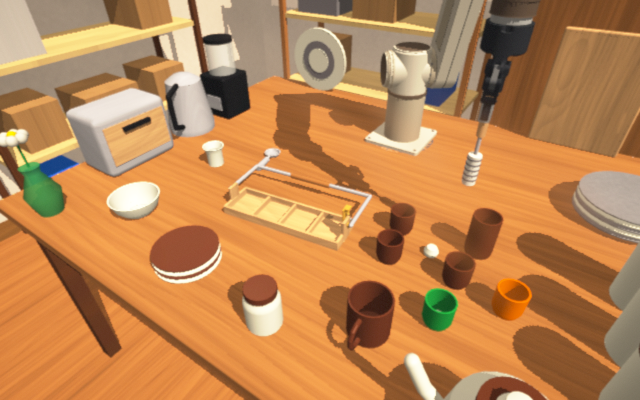

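The brush hangs at (470,168) and the tumbler is unmoved at (484,233). I'll move over it.

apply_moves(targets=[0,0.23,0.02,0,0,0,0,0,0.23,0.02,0,0,0,0,0,0.23,0.02,0,0,0,0,0,0.23,0.02,0,0,0,0,0,0.23,0.02,0,0,0,0])

```text
clock: 7.02
eef_pos: [0.4315, 0.3826, 0.32]
tool_rot: [-0.049, 0.705, 0.049, 0.705]
ft_force: [0.0, -0.2, -0.6]
grip_width: 0.0165
```

```bash
python3 - <<'E'
from h import *
T=wristT()
p,d=bot.camera("wrist"); cv2.imwrite("pics/w4.png",p[:,:,::-1]);c=cloud("wrist",d,T);c[d==0]=np.nan
st(); 
p=c[:,200:440].reshape(-1,3);p=p[np.isfinite(p[:,0])]
s=p[(np.hypot(p[:,0]-.432,p[:,1]-.386)<.05)&(p[:,2]>.02)&(p[:,2]<.115)]
print(len(s),cv2.minEnclosingCircle(s[:,:2].astype(np.float32)))
s=s[s[:,2]>.095]
print(len(s),cv2.minEnclosingCircle(s[:,:2].astype(np.float32)),s[:,2].max())
print(rel([0.4324,0.383,0.157],down(8.1)))
E
```

```text
t 7.07 pos [0.4314 0.3827 0.3203] x [ 0. -0. -1.] zaz 7.98 F [ 0.8 -0.5 -0.2] w 0.0166 j [ 0.73  0.39  0.44  1.62 -0.    2.16]
1211 ((0.4309646785259247, 0.3865693509578705), 0.03104877471923828)
630 ((0.43097007274627686, 0.3864291310310364), 0.030953794717788696) 0.10724159965442925
(array([0.653, 0.001, 0.004]), array([-0.004,  0.001,  0.001]))
```

View pics/w4.png

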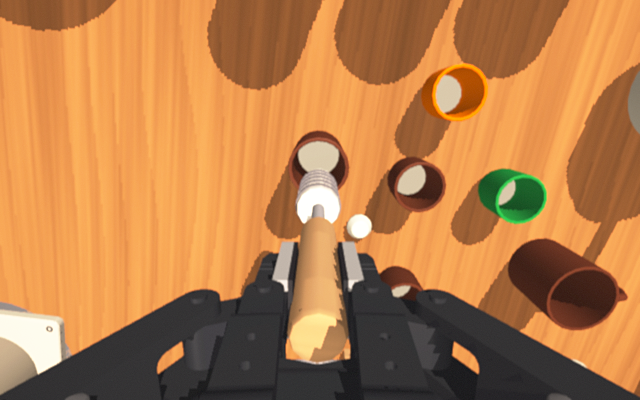

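Brush and tumbler mouth (318,158) are lined up to about 1 mm. First push down.

apply_moves(targets=[0.12,0,0,0,0,0,0,0.22,0,0,0,0,0,0,0.32,0,0,0,0,0,0,0.42,0,0,0,0,0,0,0.52,0,0,0,0,0,0,0.6,0,0,0,0,0,0,0.65,0,0,0,0,0,0,0.65,0,0,0,0,0,0,0.65,0,0,0,0,0,0,0.65,0,0,0,0,0,0,0.65,0,0,0,0,0,0])

```text
clock: 7.98
eef_pos: [0.4317, 0.3851, 0.1592]
tool_rot: [-0.049, 0.704, 0.051, 0.706]
ft_force: [-0.5, -1.2, -0.6]
grip_width: 0.0165
```

```bash
python3 - <<'E'
from h import *
st()
p,d2=bot.camera("scene"); cv2.imwrite("pics/s5.png",cv2.resize(p[100:300,400:600,::-1],None,fx=3,fy=3))
st()
E
```

```text
t 7.98 pos [0.4317 0.3851 0.1592] x [ 0.002  0.002 -1.   ] zaz 8.1 F [-0.5 -1.2 -0.6] w 0.0165 j [ 0.73  0.43  0.09  1.22 -0.    2.16]
t 8.03 pos [0.4315 0.3852 0.1591] x [ 0.002  0.002 -1.   ] zaz 8.11 F [ 0.8  0.6 -0.1] w 0.0168 j [ 0.73  0.43  0.09  1.22 -0.    2.16]
```

View pics/s5.png

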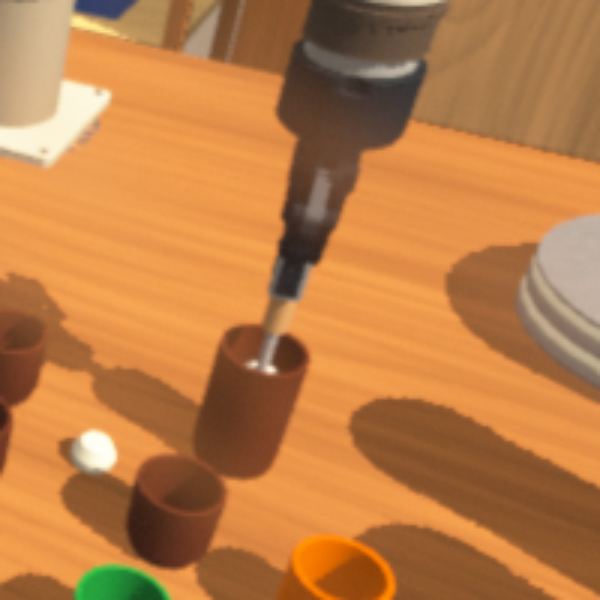

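The head is well down inside the tumbler: tip estimate about 14 mm above its underside, no contact force. Two more strokes.

apply_moves(targets=[-0.12,0,0,0,0,0,0,-0.24,0,0,0,0,0,0,-0.28,0,0,0,0,0,0,-0.28,0,0,0,0,0,0,-0.28,0,0,0,0,0,0,-0.18,0,0,0,0,0,0,-0.08,0,0,0,0,0,0,0,0,0,0,0,0,0,0,0,0,0,0,0,0,0,0,0,0,0,0,0,0,0,0,0,0,0,0,0,0,0,0,0,0,0])

```text
clock: 9.03
eef_pos: [0.4311, 0.3852, 0.1582]
tool_rot: [-0.05, 0.705, 0.05, 0.706]
ft_force: [-0.1, 0.1, -0.9]
grip_width: 0.0164
```

```bash
python3 - <<'E'
from h import *
st()
E
```

```text
t 9.03 pos [0.4311 0.3852 0.1582] x [ 0.001  0.001 -1.   ] zaz 8.14 F [-0.1  0.1 -0.9] w 0.0164 j [0.73 0.43 0.09 1.22 0.   2.16]
```

apply_moves(targets=[-0.12,0,0,0,0,0,0,-0.24,0,0,0,0,0,0,-0.28,0,0,0,0,0,0,-0.28,0,0,0,0,0,0,-0.28,0,0,0,0,0,0,-0.18,0,0,0,0,0,0,-0.08,0,0,0,0,0,0,0,0,0,0,0,0,0,0,0,0,0,0,0,0,0,0,0,0,0,0,0,0,0,0,0,0,0,0,0,0,0,0,0,0,0])

```text
clock: 10.03
eef_pos: [0.4311, 0.3852, 0.1583]
tool_rot: [-0.05, 0.705, 0.05, 0.706]
ft_force: [0.8, 0.4, -0.2]
grip_width: 0.0168
```

```bash
python3 - <<'E'
from h import *
st()
bot.camera("top"); st()
o=bot.get_obs()
for P in ([0.432,0.383,0.32],): print(rel(P,down(8.1),o))
E
```

```text
t 10.03 pos [0.4311 0.3852 0.1583] x [ 0.001  0.001 -1.   ] zaz 8.14 F [ 0.8  0.4 -0.2] w 0.0168 j [ 0.73  0.43  0.09  1.22 -0.    2.16]
t 10.08 pos [0.4312 0.3853 0.1584] x [ 0.001  0.001 -1.   ] zaz 8.14 F [-0.1  0.2  0.2] w 0.0164 j [ 0.73  0.43  0.09  1.22 -0.    2.16]
(array([-0.646, -0.009,  0.003]), array([ 0.001,  0.003, -0.002]))
```

Reached heights weren't observed at the top of the strokes. One extra stroke, stopping at the top to check, costs nothing.

apply_moves(targets=[-0.12,0,0,0,0,0,0,-0.24,0,0,0,0,0,0,-0.28,0,0,0,0,0,0,-0.28,0,0,0,0,0,0,-0.28,0,0,0,0,0,0])

```text
clock: 10.5
eef_pos: [0.431, 0.3851, 0.228]
tool_rot: [-0.05, 0.705, 0.051, 0.706]
ft_force: [-0.7, 0.4, -1.2]
grip_width: 0.0166
```

apply_moves(targets=[0.1,0,0,0,0,0,0,0.2,0,0,0,0,0,0,0.28,0,0,0,0,0,0,0.28,0,0,0,0,0,0,0.28,0,0,0,0,0,0,0.28,0,0,0,0,0,0,0.28,0,0,0,0,0,0])

```text
clock: 11.08
eef_pos: [0.431, 0.3852, 0.1582]
tool_rot: [-0.05, 0.705, 0.05, 0.706]
ft_force: [-0.3, 0.6, -0.2]
grip_width: 0.0164
```

apply_moves(targets=[-0.12,0,0,0,0,0,0,-0.24,0,0,0,0,0,0,-0.36,0,0,0,0,0,0,-0.48,0,0,0,0,0,0,-0.6,0,0,0,0,0,0,-0.65,0,0,0,0,0,0,-0.65,0,0,0,0,0,0,-0.65,0,0,0,0,0,0])

```text
clock: 11.75
eef_pos: [0.4311, 0.3852, 0.3211]
tool_rot: [-0.049, 0.704, 0.051, 0.706]
ft_force: [0.3, -0.1, -0.0]
grip_width: 0.0164
```

apply_moves(targets=[0,-1,-0.15,0,0,0,0,0,-1,-0.15,0,0,0,0,0,-1,-0.15,0,0,0,0,0,-1,-0.15,0,0,0,0,0,-1,-0.15,0,0,0,0,0,-1,-0.15,0,0,0,0,0,-1,-0.15,0,0,0,0,0,-1,-0.15,0,0,0,0])

```text
clock: 12.42
eef_pos: [0.4281, 0.1297, 0.3186]
tool_rot: [-0.049, 0.706, 0.048, 0.705]
ft_force: [1.4, 0.5, -0.5]
grip_width: 0.0166
```

```bash
python3 - <<'E'
from h import *
st()
print(rel([0.479,-0.4245,0.30],down(8.1)))
E
```

```text
t 12.42 pos [0.4281 0.1297 0.3186] x [-0.002 -0.001 -1.   ] zaz 7.85 F [ 1.4  0.5 -0.5] w 0.0166 j [0.29 0.12 0.08 1.53 0.   1.73]
(array([ 0.075, -2.224, -0.101]), array([-0.009, -0.004,  0.001]))
```

The strokes reach TCP 0.228 m (tip about 83 mm) and 0.158 m. Back to the pot.

apply_moves(targets=[0,-1,0,0,0,0,0,0,-1,0,0,0,0,0,0,-1,0,0,0,0,0,0,-1,0,0,0,0,0,0,-1,0,0,0,0,0,0,-1,0,0,0,0,0,0,-1,0,0,0,0,0,0,-1,0,0,0,0,0])

```text
clock: 13.08
eef_pos: [0.4646, -0.1162, 0.3181]
tool_rot: [-0.049, 0.706, 0.05, 0.705]
ft_force: [-0.6, -0.6, -1.0]
grip_width: 0.0161
```

apply_moves(targets=[0.02,-1,-0.08,0,0,0,0,0.02,-1,-0.08,0,0,0,0,0.02,-1,-0.08,0,0,0,0,0.02,-1,-0.08,0,0,0,0,0.02,-1,-0.08,0,0,0,0,0.02,-1,-0.08,0,0,0,0,0.02,-1,-0.08,0,0,0,0,0.02,-1,-0.08,0,0,0,0])

```text
clock: 13.75
eef_pos: [0.4808, -0.3655, 0.312]
tool_rot: [-0.049, 0.706, 0.051, 0.704]
ft_force: [-0.1, 0.3, -0.7]
grip_width: 0.0166
```

```bash
python3 - <<'E'
from h import *
st()
bot.camera("top")
st()
print(rel([0.479,-0.4248,0.30],down(8.1)))
E
```

```text
t 13.75 pos [ 0.4808 -0.3655  0.312 ] x [-0.003  0.003 -1.   ] zaz 8.12 F [-0.1  0.3 -0.7] w 0.0166 j [-0.65  0.45  0.51  1.64  0.    0.78]
t 13.8 pos [ 0.4808 -0.3642  0.313 ] x [-0.002  0.003 -1.   ] zaz 8.22 F [ 0.8  0.4 -0.3] w 0.0166 j [-0.65  0.45  0.51  1.64  0.    0.78]
(array([ 0.051, -0.239, -0.042]), array([ 0.004, -0.003, -0.006]))
```

apply_moves(targets=[0.05,-0.24,-0.04,0,0,0,0,0.05,-0.24,-0.04,0,0,0,0,0.05,-0.24,-0.04,0,0,0,0,0.05,-0.24,-0.04,0,0,0,0,0.05,-0.24,-0.04,0,0,0,0])

```text
clock: 14.22
eef_pos: [0.4795, -0.4241, 0.3029]
tool_rot: [-0.051, 0.705, 0.051, 0.705]
ft_force: [0.3, -0.1, -0.2]
grip_width: 0.0162
```

```bash
python3 - <<'E'
from h import *
T=wristT()
p,d=bot.camera("wrist"); cv2.imwrite("pics/w6.png",p[:,:,::-1]);c=cloud("wrist",d,T);c[d==0]=np.nan
st()
p=c[:,200:440].reshape(-1,3);p=p[np.isfinite(p[:,0])]
s=p[(np.hypot(p[:,0]-.479,p[:,1]+.422)<.045)&(p[:,2]>.055)&(p[:,2]<.075)]
print(len(s),cv2.minEnclosingCircle(s[:,:2].astype(np.float32)))
tc=bot.camera_params("wrist")["tool_from_camera"];q=cloud("wrist",d,tc)[150:380,270:370].reshape(-1,3)
for a,b,r in((0,.04,.009),(.08,.145,.014)):
    s=q[(q[:,0]>a)&(q[:,0]<b)&(abs(q[:,2])<.02)]
    print("brush y",np.percentile(s[:,1],97)-r,"z",(s[:,2].max()+s[:,2].min())/2,s[:,0].max())
print(rel([0.479,-0.4248,0.152],down(8.1)))
E
```

```text
t 14.27 pos [ 0.4795 -0.4243  0.3033] x [ 0.001  0.    -1.   ] zaz 8.31 F [-0.4  0.2  0. ] w 0.0164 j [-0.72  0.53  0.62  1.66  0.    0.7 ]
907 ((0.47875410318374634, -0.42184674739837646), 0.0323965959250927)
brush y 0.0025042858990011116 z -0.00045711884613696286 0.03115034124070984
brush y 0.004376692354344449 z -0.0004187195114469227 0.14126487155917716
(array([ 0.605, -0.002, -0.003]), array([0.007, 0.002, 0.   ]))
```

View pics/w6.png

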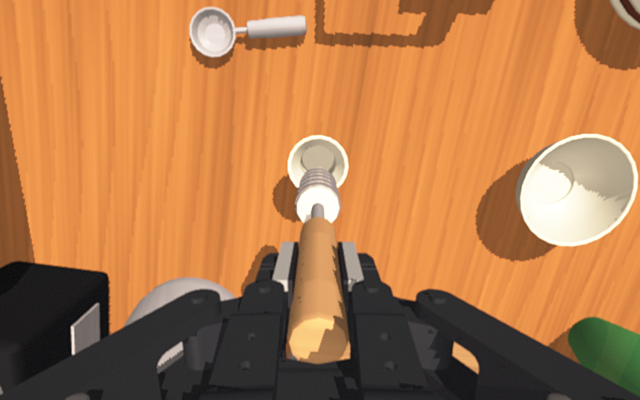

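The pot is at (318,163), under the head to within about 1.5 mm. I'll lower the brush.

apply_moves(targets=[0.12,-0.006,-0.003,0,0,0,0,0.22,-0.006,-0.003,0,0,0,0,0.32,-0.006,-0.003,0,0,0,0,0.4,-0.006,-0.003,0,0,0,0,0.48,-0.006,-0.003,0,0,0,0,0.54,-0.006,-0.003,0,0,0,0,0.58,-0.006,-0.003,0,0,0,0,0.6,-0.006,-0.003,0,0,0,0,0.6,-0.006,-0.003,0,0,0,0,0.6,-0.006,-0.003,0,0,0,0])

```text
clock: 15.1
eef_pos: [0.4785, -0.428, 0.1534]
tool_rot: [-0.051, 0.705, 0.05, 0.706]
ft_force: [-0.1, 0.1, -0.1]
grip_width: 0.0164
```

```bash
python3 - <<'E'
from h import *
st()
E
```

```text
t 15.1 pos [ 0.4785 -0.428   0.1534] x [ 0.001 -0.001 -1.   ] zaz 8.18 F [-0.1  0.1 -0.1] w 0.0164 j [-0.73  0.56  0.28  1.29  0.    0.7 ]
```

apply_moves(targets=[0.006,0,0,0,0,0,0,0.006,0,0,0,0,0,0.2,0.006,0,0,0,0,0,0.4,0.006,0,0,0,0,0,0.8,0.006,0,0,0,0,0,1,0.006,0,0,0,0,0,1,0.006,0,0,0,0,0,1,0.006,0,0,0,0,0,1,0.006,0,0,0,0,0,1])

```text
clock: 15.85
eef_pos: [0.4779, -0.4282, 0.1508]
tool_rot: [-0.05, 0.705, 0.05, 0.705]
ft_force: [-0.4, -0.4, -0.2]
grip_width: 0.0855
```

```bash
python3 - <<'E'
from h import *
st()
p,d=bot.camera("wrist"); cv2.imwrite("pics/w7.png",p[:,:,::-1])
E
```

```text
t 15.85 pos [ 0.4779 -0.4282  0.1508] x [ 0. -0. -1.] zaz 8.13 F [-0.4 -0.4 -0.2] w 0.0855 j [-0.73  0.56  0.28  1.29  0.    0.7 ]
```

View pics/w7.png

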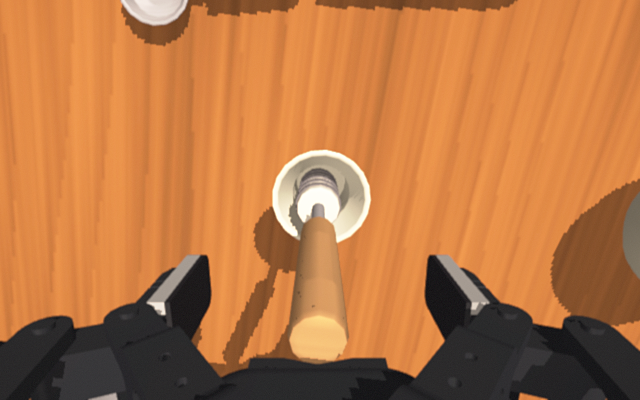

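The brush stands free in its pot with the jaws open on both sides. Up and on towards the carrier for a view of it.

apply_moves(targets=[-0.15,0,0,0,0,0,1,-0.3,0,0,0,0,0,1,-0.45,0,0,0,0,0,1,-0.6,0,0,0,0,0,1,-0.7,0,0,0,0,0,1,-0.7,0,0,0,0,0,1,-0.7,0,0,0,0,0,1])

```text
clock: 16.48
eef_pos: [0.4787, -0.4289, 0.3281]
tool_rot: [-0.051, 0.704, 0.049, 0.707]
ft_force: [0.4, -0.5, -0.9]
grip_width: 0.0853
```

apply_moves(targets=[0,0.85,0.25,0,0,0,1,0,0.85,0.25,0,0,0,1,0,0.85,0.25,0,0,0,1,0,0.85,0.25,0,0,0,1,0,0.85,0.25,0,0,0,1,0,0.85,0.25,0,0,0,1,0,0.85,0.25,0,0,0,1])

```text
clock: 17.07
eef_pos: [0.5095, -0.2053, 0.3246]
tool_rot: [-0.051, 0.706, 0.053, 0.704]
ft_force: [-0.1, 0.1, 0.7]
grip_width: 0.0854
```

apply_moves(targets=[0,0.7,0.1,0,0,0,1,0,0.7,0.1,0,0,0,1,0,0.7,0.1,0,0,0,1,0,0.7,0.1,0,0,0,1,0,0.7,0.1,0,0,0,1,0,0.7,0.1,0,0,0,1,0,0.7,0.1,0,0,0,1])

```text
clock: 17.65
eef_pos: [0.5096, -0.0328, 0.3249]
tool_rot: [-0.051, 0.706, 0.05, 0.705]
ft_force: [0.2, -0.4, 0.2]
grip_width: 0.085
```

```bash
python3 - <<'E'
from h import *
st(); T=wristT()
p,d=bot.camera("wrist"); cv2.imwrite("pics/w8.png",p[:,:,::-1]);np.save("pics/w8.npy",d);np.save("pics/w8T.npy",T)
E
```

```text
t 17.65 pos [ 0.5096 -0.0328  0.3249] x [-0.002 -0.001 -1.   ] zaz 8.17 F [ 0.2 -0.4  0.2] w 0.085 j [-0.06  0.25  0.25  1.58 -0.    1.36]
```

View pics/w8.png

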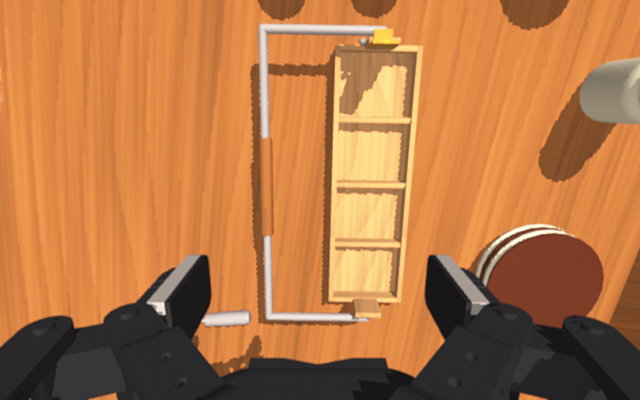

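The carrier and its folded handle are fully in view: tray corners near (335,45) and (402,302), grip near (266,187).

```bash
python3 - <<'E'
from h import *
d=np.load("pics/w8.npy");T=np.load("pics/w8T.npy");c=cloud("wrist",d,T);c[d==0]=np.nan
p=c[30:320,322:430].reshape(-1,3);p=p[np.isfinite(p[:,0])]
w=p[(p[:,2]>.019)&(p[:,2]<.03)]
r=cv2.minAreaRect(w[:,:2].astype(np.float32));print("wall",len(w),r,np.median(w[:,2]))
b=cv2.boxPoints(r);print(b)
f=p[(p[:,2]>.003)&(p[:,2]<.012)];print("floor",np.median(f[:,2]))
for z0,z1 in((.05,.065),(.08,.1)):
    s=p[(p[:,2]>z0)&(p[:,2]<z1)];print("cheek",len(s),s.mean(0).round(4))
    if len(s): 
        for k in (s[s[:,1]>-.06],s[s[:,1]<-.06]):
            if len(k):print("   ",len(k),k.mean(0).round(4),k.min(0).round(3),k.max(0).round(3))
g=c[145:230,255:280].reshape(-1,3);g=g[np.isfinite(g[:,0])&(g[:,2]>.035)&(g[:,2]<.07)]
print("grip",len(g),cv2.minAreaRect(g[:,:2].astype(np.float32)),g[:,2].max())
h=c[20:330,250:400].reshape(-1,3);h=h[np.isfinite(h[:,0])&(h[:,2]>.04)&(h[:,2]<.057)]
print("handle",len(h),cv2.minAreaRect(h[:,:2].astype(np.float32)))
E
```

```text
wall 4452 ((0.5803965330123901, -0.05705033242702484), (0.10049500316381454, 0.3308714032173157), 7.17048454284668) 0.02356604711375826
[[ 0.509892    0.10081951]
 [ 0.55119205 -0.22746418]
 [ 0.6509011  -0.21492018]
 [ 0.609601    0.11336352]]
floor 0.006085124481324922
cheek 430 [ 0.5775 -0.1003  0.0565]
    157 [0.5449 0.1071 0.0562] [0.493 0.097 0.05 ] [0.576 0.115 0.065]
    273 [ 0.5963 -0.2195  0.0566] [ 0.545 -0.239  0.05 ] [ 0.617 -0.213  0.062]
cheek 314 [0.5541 0.1028 0.0895]
    314 [0.5541 0.1028 0.0895] [0.543 0.097 0.08 ] [0.57  0.11  0.093]
grip 1114 ((0.4512743353843689, -0.07427020370960236), (0.016254231333732605, 0.1054777204990387), 7.219130992889404) 0.05577022893148781
handle 5014 ((0.5195239782333374, -0.06410464644432068), (0.15448814630508423, 0.36216074228286743), 7.419283390045166)
```

```bash
python3 - <<'E'
from h import *
print(rel([0.431,0.3865,0.25],down(7.2)))
E
```

```text
(array([ 0.299,  1.708, -0.075]), array([ 0.031, -0.003,  0.001]))
```

apply_moves(targets=[0,0.9,-0.04,0.03,0,0,1,0,0.9,-0.04,0.03,0,0,1,0,0.9,-0.04,0.03,0,0,1,0,0.9,-0.04,0.03,0,0,1,0,0.9,-0.04,0.03,0,0,1,0,0.9,-0.04,0.03,0,0,1,0,0.9,-0.04,0.03,0,0,1])

```text
clock: 18.28
eef_pos: [0.4681, 0.1906, 0.3251]
tool_rot: [-0.046, 0.706, 0.046, 0.705]
ft_force: [0.3, -0.7, 0.9]
grip_width: 0.0854
```

apply_moves(targets=[0.1,0.7,-0.03,0,0,0,1,0.1,0.7,-0.03,0,0,0,1,0.1,0.7,-0.03,0,0,0,1,0.1,0.7,-0.03,0,0,0,1,0.1,0.7,-0.03,0,0,0,1,0.1,0.7,-0.03,0,0,0,1,0.1,0.7,-0.03,0,0,0,1])

```text
clock: 18.87
eef_pos: [0.4395, 0.3601, 0.3001]
tool_rot: [-0.045, 0.706, 0.044, 0.705]
ft_force: [0.1, 0.1, 0.9]
grip_width: 0.0853
```

```bash
cat >> h.py <<'E'
CUPS=[("A",.55,.372,.062),("B",.563,.222,.062),("C",.457,.205,.062),("T",.431,.3865,.105)]
def look(name,objs=CUPS,R_=.06):
    T=wristT(); p,d=bot.camera("wrist"); cv2.imwrite(f"pics/{name}.png",p[:,:,::-1]); c=cloud("wrist",d,T);c[d==0]=np.nan
    q=c[:330].reshape(-1,3);q=q[np.isfinite(q[:,0])]
    for n,x,y,z in objs:
        s=q[(np.hypot(q[:,0]-x,q[:,1]-y)<R_)&(q[:,2]>z-.012)&(q[:,2]<z+.008)]
        if len(s)>20:
            m=cv2.minEnclosingCircle(s[:,:2].astype(np.float32)); print(n,len(s),np.round(m[0],4),round(m[1],4),s[:,2].max().round(4))
        else: print(n,"unseen",len(s))
E
python3 - <<'E'
from h import *
st(); look("w9"); print(rel([0.431,0.3865,0.25],down(7.2)))
E
```

```text
t 18.87 pos [0.4395 0.3601 0.3001] x [-0.001 -0.002 -1.   ] zaz 7.19 F [0.1 0.1 0.9] w 0.0853 j [ 0.69  0.37  0.36  1.56 -0.    2.13]
A 927 [0.5504 0.3726] 0.0301 0.0643
B 749 [0.5633 0.223 ] 0.0305 0.0642
C 458 [0.4142 0.2287] 0.0303 0.0637
T 992 [0.4309 0.3864] 0.031 0.1078
(array([ 0.202,  0.111, -0.021]), array([-0.003, -0.   ,  0.003]))
```

View pics/w9.png

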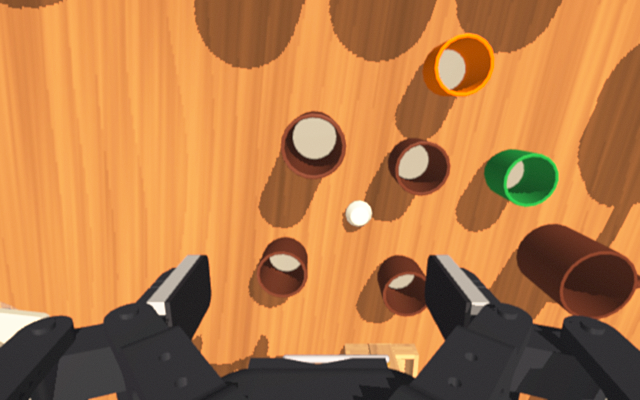

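The tumbler's mouth is at (314,143), position (0.431,0.386). Cup C has been knocked to about (0.414,0.229). I'll align over the tumbler.

apply_moves(targets=[0.2,0.11,-0.02,0,0,0,1,0.2,0.11,-0.02,0,0,0,1,0.2,0.11,-0.02,0,0,0,1,0.2,0.11,-0.02,0,0,0,1])

```text
clock: 19.25
eef_pos: [0.4306, 0.3862, 0.2508]
tool_rot: [-0.045, 0.706, 0.043, 0.705]
ft_force: [-0.6, 0.2, -0.6]
grip_width: 0.0853
```

```bash
python3 - <<'E'
from h import *
st(); bot.camera("top");st();print(rel([0.4309,0.3864,0.062],down(7.2)))
E
```

```text
t 19.25 pos [0.4306 0.3862 0.2508] x [-0.001 -0.002 -1.   ] zaz 7.14 F [-0.6  0.2 -0.6] w 0.0853 j [ 0.73  0.39  0.27  1.45 -0.    2.18]
t 19.3 pos [0.4311 0.3867 0.2521] x [ 0.001  0.    -1.   ] zaz 7.14 F [ 0.1 -0.5  0.2] w 0.0851 j [ 0.73  0.39  0.27  1.45 -0.    2.18]
(array([ 0.76 , -0.001, -0.002]), array([-0.002,  0.002, -0.   ]))
```

apply_moves(targets=[0.15,0,0,0,0,0,1,0.3,0,0,0,0,0,1,0.42,0,0,0,0,0,1,0.54,0,0,0,0,0,1,0.65,0,0,0,0,0,1,0.76,0,0,0,0,0,1,0.76,0,0,0,0,0,1,0.76,0,0,0,0,0,1,0.76,0,0,0,0,0,1])

```text
clock: 20.05
eef_pos: [0.4319, 0.389, 0.0635]
tool_rot: [-0.044, 0.705, 0.045, 0.707]
ft_force: [0.1, 0.2, 0.2]
grip_width: 0.0855
```

apply_moves(targets=[0,0,0,0,0,0,0.5,0,0,0,0,0,0,0.5,0,0,0,0,0,0,0.5,0,0,0,0,0,0,0.5,0,0,0,0,0,0,0.5])

```text
clock: 20.47
eef_pos: [0.4315, 0.3898, 0.064]
tool_rot: [-0.044, 0.704, 0.046, 0.707]
ft_force: [0.3, -0.4, 6.4]
grip_width: 0.0615
```

```bash
python3 - <<'E'
from h import *
st()
E
```

```text
t 20.47 pos [0.4315 0.3898 0.064 ] x [ 0.004  0.004 -1.   ] zaz 7.28 F [ 0.3 -0.4  6.4] w 0.0615 j [ 0.73  0.52 -0.04  1.01 -0.    2.18]
```

Gripped at 61.5 mm. Lift and check.

apply_moves(targets=[-0.1,0,0,0,0,0,0,-0.2,0,0,0,0,0,0,-0.3,0,0,0,0,0,0,-0.4,0,0,0,0,0,0,-0.5,0,0,0,0,0,0,-0.6,0,0,0,0,0,0,-0.6,0,0,0,0,0,0,-0.6,0,0,0,0,0,0])

```text
clock: 21.13
eef_pos: [0.4308, 0.3893, 0.2131]
tool_rot: [-0.044, 0.704, 0.046, 0.707]
ft_force: [-0.3, -0.3, -2.8]
grip_width: 0.062
```

```bash
python3 - <<'E'
from h import *
st(); 
p,d=bot.camera("wrist"); cv2.imwrite("pics/w10.png",p[:,:,::-1])
tc=bot.camera_params("wrist")["tool_from_camera"];q=cloud("wrist",d,tc)[d>0]
s=q[(q[:,0]>-.06)&(q[:,0]<-.035)&(np.hypot(q[:,1],q[:,2])<.04)]
print(cv2.minEnclosingCircle(s[:,1:].astype(np.float32)),len(s),s[:,0].min())
o=bot.get_obs();print(rel([0.5953,-0.1751,0.214],down(7.2),o))
E
```

```text
t 21.13 pos [0.4308 0.3893 0.2131] x [ 0.004  0.003 -1.   ] zaz 7.28 F [-0.3 -0.3 -2.8] w 0.062 j [ 0.73  0.41  0.19  1.35 -0.    2.18]
((0.008079628460109234, 3.412993237361661e-06), 0.03830317407846451) 8707 -0.05999636719474895
(array([-0.012, -2.32 ,  0.37 ]), array([ 0.003,  0.002, -0.001]))
```

View pics/w10.png

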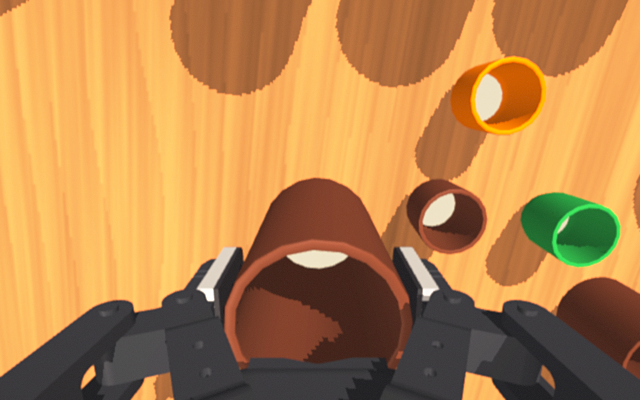

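The tumbler hangs upright between the pads, rim at about (318,305). I'll measure its offset and tilt in the hand.

```bash
cat >> h.py <<'E'
def held(d=None,r=.031):
    if d is None: p,d=bot.camera("wrist")
    tc=bot.camera_params("wrist")["tool_from_camera"];q=cloud("wrist",d,tc);q=q[d>0]
    for a in np.arange(-.04,.07,.02):
        s=q[(q[:,0]>a)&(q[:,0]<a+.02)&(abs(q[:,2])<.006)&(q[:,1]<.05)]
        if len(s)>5: print("tool x",round(a,2),"ymax",s[:,1].max().round(4),"axis y",np.round(np.percentile(s[:,1],98)-r,4),len(s))
    s=q[(q[:,0]>0)&(q[:,0]<.1)&(abs(q[:,2])<.035)&(abs(q[:,1])<.05)]
    print("deepest x",s[:,0].max() if len(s) else None)
E
python3 - <<'E'
from h import *
held()
E
```

```text
tool x -0.04 ymax 0.0279 axis y -0.0035 1001
tool x -0.02 ymax 0.0276 axis y -0.0036 1296
tool x 0.0 ymax 0.0276 axis y -0.0037 883
tool x 0.02 ymax 0.0276 axis y -0.0037 650
tool x 0.04 ymax 0.0275 axis y -0.0039 751
deepest x 0.0616076680170779
```

apply_moves(targets=[0,-0.9,0.15,0,0,0,0,0,-0.9,0.15,0,0,0,0,0,-0.9,0.15,0,0,0,0,0,-0.9,0.15,0,0,0,0,0,-0.9,0.15,0,0,0,0,0,-0.9,0.15,0,0,0,0,0,-0.9,0.15,0,0,0,0])

```text
clock: 21.82
eef_pos: [0.4954, 0.1652, 0.2088]
tool_rot: [-0.044, 0.707, 0.042, 0.705]
ft_force: [0.1, 0.1, -2.5]
grip_width: 0.0617
```

apply_moves(targets=[0,-0.9,0.15,0,0,0,0,0,-0.9,0.15,0,0,0,0,0,-0.9,0.15,0,0,0,0,0,-0.9,0.15,0,0,0,0,0,-0.9,0.15,0,0,0,0,0,-0.9,0.15,0,0,0,0,0,-0.9,0.15,0,0,0,0])

```text
clock: 22.4
eef_pos: [0.5614, -0.0523, 0.2086]
tool_rot: [-0.043, 0.707, 0.043, 0.705]
ft_force: [0.4, 0.4, -2.1]
grip_width: 0.0615
```

```bash
python3 - <<'E'
from h import *
st();bot.camera("top");st();print(rel([0.5952,-0.1744,0.2],down(7.2)))
E
```

```text
t 22.4 pos [ 0.5614 -0.0523  0.2086] x [-0.003 -0.001 -1.   ] zaz 6.97 F [ 0.4  0.4 -2.1] w 0.0615 j [-0.09  0.38  0.14  1.33 -0.    1.36]
t 22.45 pos [ 0.5608 -0.05    0.2086] x [-0.004  0.001 -1.   ] zaz 7.08 F [-0.5  0.9 -1.9] w 0.0614 j [-0.09  0.38  0.14  1.33  0.    1.36]
(array([ 0.034, -0.511,  0.075]), array([-0.004, -0.007, -0.002]))
```

apply_moves(targets=[0.03,-0.51,0.075,0,0,0,0,0.03,-0.51,0.075,0,0,0,0,0.03,-0.51,0.075,0,0,0,0,0.03,-0.51,0.075,0,0,0,0,0.03,-0.51,0.075,0,0,0,0,0.03,-0.51,0.075,0,0,0,0])

```text
clock: 22.95
eef_pos: [0.5954, -0.1708, 0.2019]
tool_rot: [-0.044, 0.707, 0.046, 0.705]
ft_force: [-0.1, 0.4, -1.6]
grip_width: 0.062
```

```bash
python3 - <<'E'
from h import *
st();bot.camera("top");st();print(rel([0.5952,-0.1744,0.072],down(7.2)))
E
```

```text
t 22.95 pos [ 0.5954 -0.1708  0.2019] x [-0.003  0.002 -1.   ] zaz 7.33 F [-0.1  0.4 -1.6] w 0.062 j [-0.28  0.5   0.3   1.38  0.    1.16]
t 23.0 pos [ 0.5955 -0.1703  0.2024] x [-0.002  0.002 -1.   ] zaz 7.39 F [ 0.7  0.7 -2.2] w 0.0617 j [-0.28  0.5   0.3   1.38  0.    1.16]
(array([ 0.522, -0.017, -0.002]), array([ 0.007, -0.004, -0.004]))
```

apply_moves(targets=[0.1,-0.015,0,0,0,0,0,0.2,-0.015,0,0,0,0,0,0.3,-0.015,0,0,0,0,0,0.38,-0.015,0,0,0,0,0,0.44,-0.015,0,0,0,0,0,0.48,-0.015,0,0,0,0,0,0.51,-0.015,0,0,0,0,0,0.52,-0.015,0,0,0,0,0,0.52,-0.015,0,0,0,0,0,0.52,-0.015,0,0,0,0,0])

```text
clock: 23.83
eef_pos: [0.5973, -0.1761, 0.0744]
tool_rot: [-0.045, 0.705, 0.045, 0.706]
ft_force: [0.2, -0.7, -1.2]
grip_width: 0.0618
```

```bash
python3 - <<'E'
from h import *
st();p,d=bot.camera("wrist");st();cv2.imwrite("pics/w11.png",p[:,:,::-1])
E
```

```text
t 23.83 pos [ 0.5973 -0.1761  0.0744] x [ 0.002 -0.    -1.   ] zaz 7.31 F [ 0.2 -0.7 -1.2] w 0.0618 j [-0.29  0.58  0.1   1.09  0.    1.16]
t 23.88 pos [ 0.5974 -0.1764  0.0746] x [ 0.002 -0.001 -1.   ] zaz 7.29 F [ 0.4  0.5 -2.1] w 0.0616 j [-0.29  0.58  0.1   1.09  0.    1.16]
```

View pics/w11.png

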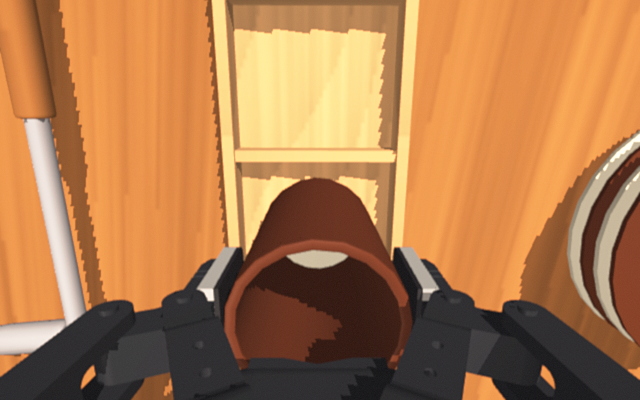

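It's over the last compartment with 4 mm to go. Lower and release.

apply_moves(targets=[0.008,0,-0.004,0,0,0,0,0.016,0,-0.004,0,0,0,0,0.016,0,-0.004,0,0,0,0,0.016,0,-0.004,0,0,0,0.8,0.016,0,-0.004,0,0,0,0.85,0.016,0,-0.004,0,0,0,0.9,0.016,0,-0.004,0,0,0,1,0.016,0,-0.004,0,0,0,1,0.016,0,-0.004,0,0,0,1])

```text
clock: 24.63
eef_pos: [0.5955, -0.1764, 0.0693]
tool_rot: [-0.045, 0.706, 0.045, 0.706]
ft_force: [0.0, 0.2, 0.2]
grip_width: 0.0855
```

apply_moves(targets=[-0.08,0,0,0,0,0,1,-0.2,0,0,0,0,0,1,-0.35,0,0,0,0,0,1,-0.5,0,0,0,0,0,1,-0.65,0,0,0,0,0,1,-0.7,0,0,0,0,0,1,-0.7,0,0,0,0,0,1])

```text
clock: 25.22
eef_pos: [0.5979, -0.1771, 0.2501]
tool_rot: [-0.046, 0.702, 0.044, 0.709]
ft_force: [-0.5, -0.9, 0.3]
grip_width: 0.0853
```

```bash
python3 - <<'E'
from h import *
st();look("w12",[("T",.5957,-.178,.111)]);bot.camera("scene")
print(rel([0.45,0.22,0.25],down(7.2)))
E
```

```text
t 25.22 pos [ 0.5979 -0.1771  0.2501] x [ 0.01  -0.003 -1.   ] zaz 7.28 F [-0.5 -0.9  0.3] w 0.0853 j [-0.29  0.48  0.4   1.48 -0.    1.16]
T 1495 [ 0.5954 -0.1801] 0.0311 0.113
(array([-0.023,  1.647, -0.377]), array([0.003, 0.002, 0.001]))
```

View pics/w12.png

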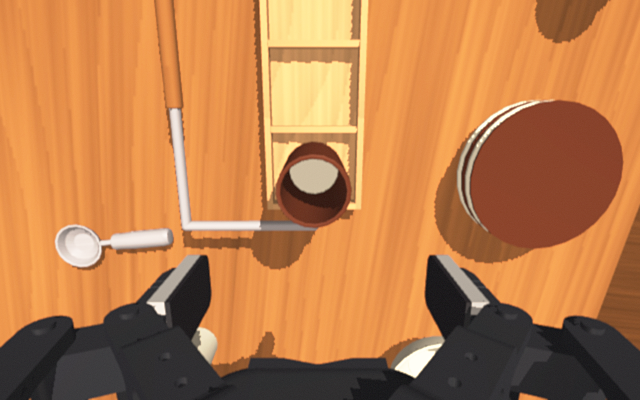

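The tumbler stands in the end compartment at (312,185), about 2 mm off its centre. On to the cups.

apply_moves(targets=[0,0.9,-0.15,0,0,0,1,0,0.9,-0.15,0,0,0,1,0,0.9,-0.15,0,0,0,1,0,0.9,-0.15,0,0,0,1,0,0.9,-0.15,0,0,0,1,0,0.9,-0.15,0,0,0,1,0,0.9,-0.15,0,0,0,1])

```text
clock: 25.9
eef_pos: [0.5271, 0.0459, 0.2421]
tool_rot: [-0.047, 0.707, 0.047, 0.704]
ft_force: [-0.3, -1.0, 0.3]
grip_width: 0.0855
```

apply_moves(targets=[0,0.75,-0.2,0,0,0,1,0,0.75,-0.2,0,0,0,1,0,0.75,-0.2,0,0,0,1,0,0.75,-0.2,0,0,0,1,0,0.75,-0.2,0,0,0,1,0,0.75,-0.2,0,0,0,1,0,0.75,-0.2,0,0,0,1])

```text
clock: 26.48
eef_pos: [0.4555, 0.2219, 0.2425]
tool_rot: [-0.046, 0.707, 0.045, 0.705]
ft_force: [0.1, 0.1, -0.7]
grip_width: 0.0852
```

```bash
python3 - <<'E'
from h import *
st();look("w13",[("A",.5504,.3726,.062),("B",.5633,.223,.062),("C",.414,.229,.062)],.05);st()
print(rel([0.414,0.229,0.2],down(7.2)))
E
```

```text
t 26.48 pos [0.4555 0.2219 0.2425] x [-0.003 -0.002 -1.   ] zaz 7.43 F [ 0.1  0.1 -0.7] w 0.0852 j [ 0.45  0.25  0.05  1.37 -0.    1.89]
A 1140 [0.5507 0.3717] 0.03 0.0648
B 1299 [0.563  0.2222] 0.03 0.0642
C 1119 [0.413  0.2291] 0.03 0.0644
t 26.53 pos [0.4561 0.221  0.2428] x [-0.002 -0.002 -1.   ] zaz 7.31 F [-0.6  0.2 -0.3] w 0.0854 j [ 0.45  0.25  0.05  1.37 -0.    1.89]
(array([ 0.171,  0.053, -0.162]), array([ 0.004, -0.005,  0.003]))
```

View pics/w13.png

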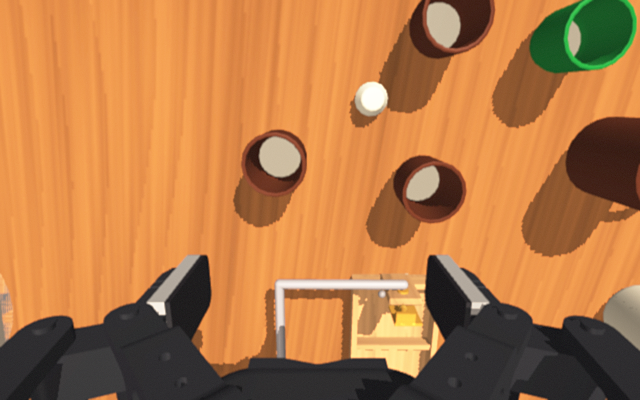

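Cup C's rim is at (275,162), position (0.413,0.229). I'll align over it.

apply_moves(targets=[0.3,0.053,-0.166,0,0,0,1,0.3,0.053,-0.166,0,0,0,1,0.3,0.053,-0.166,0,0,0,1,0.3,0.053,-0.166,0,0,0,1,0.3,0.053,-0.166,0,0,0,1])

```text
clock: 26.95
eef_pos: [0.4152, 0.2288, 0.1699]
tool_rot: [-0.044, 0.705, 0.044, 0.706]
ft_force: [0.6, 1.1, 0.4]
grip_width: 0.0855
```

```bash
python3 - <<'E'
from h import *
st();bot.camera("top");st()
print(rel([0.413,0.2291,0.030],down(7.2)))
E
```

```text
t 26.95 pos [0.4152 0.2288 0.1699] x [ 0.001 -0.    -1.   ] zaz 7.17 F [0.6 1.1 0.4] w 0.0855 j [ 0.5   0.23 -0.18  1.17 -0.    1.95]
t 27.0 pos [0.4165 0.2296 0.1711] x [ 0.004  0.002 -1.   ] zaz 7.16 F [ 0.6 -0.1  0.7] w 0.0853 j [ 0.5   0.23 -0.18  1.17 -0.    1.95]
(array([ 0.564, -0.001, -0.016]), array([-0.001,  0.008, -0.002]))
```

apply_moves(targets=[0.15,0,-0.008,0,0,0,1,0.28,0,-0.008,0,0,0,1,0.4,0,-0.008,0,0,0,1,0.5,0,-0.008,0,0,0,1,0.56,0,-0.008,0,0,0,1,0.56,0,-0.008,0,0,0,1,0.56,0,-0.008,0,0,0,1,0.56,0,-0.008,0,0,0,1])

```text
clock: 27.67
eef_pos: [0.4146, 0.2303, 0.0314]
tool_rot: [-0.044, 0.704, 0.045, 0.707]
ft_force: [0.1, 0.4, 0.4]
grip_width: 0.0855
```

apply_moves(targets=[0,0,0,0,0,0,0.4,0,0,0,0,0,0,0.4,0,0,0,0,0,0,0.4,0,0,0,0,0,0,0.4,0,0,0,0,0,0,0.4,0,0,0,0,0,0,0.4])

```text
clock: 28.17
eef_pos: [0.4133, 0.2301, 0.0315]
tool_rot: [-0.044, 0.704, 0.045, 0.707]
ft_force: [-0.6, -1.5, 7.7]
grip_width: 0.0589
```

```bash
python3 - <<'E'
from h import *
st()
E
```

```text
t 28.17 pos [0.4133 0.2301 0.0315] x [ 0.004  0.002 -1.   ] zaz 7.28 F [-0.6 -1.5  7.7] w 0.0589 j [ 0.51  0.38 -0.38  0.81 -0.    1.95]
```

apply_moves(targets=[-0.1,0,0,0,0,0,0.3,-0.2,0,0,0,0,0,0.3,-0.3,0,0,0,0,0,0.3,-0.4,0,0,0,0,0,0.3,-0.5,0,0,0,0,0,0.3,-0.56,0,0,0,0,0,0.3,-0.56,0,0,0,0,0,0.3,-0.56,0,0,0,0,0,0.3])

```text
clock: 28.83
eef_pos: [0.4121, 0.2296, 0.1701]
tool_rot: [-0.045, 0.705, 0.045, 0.707]
ft_force: [0.3, -0.8, -1.9]
grip_width: 0.059
```

```bash
python3 - <<'E'
from h import *
st(); held(r=.030);print(rel([0.5855,-0.0978,0.172],down(7.2)))
E
```

```text
t 28.83 pos [0.4121 0.2296 0.1701] x [ 0.002  0.001 -1.   ] zaz 7.28 F [ 0.3 -0.8 -1.9] w 0.059 j [ 0.51  0.22 -0.18  1.16  0.    1.95]
tool x -0.04 ymax 0.0285 axis y -0.0018 1153
tool x -0.02 ymax 0.0282 axis y -0.002 1273
tool x 0.0 ymax 0.0278 axis y -0.0024 888
tool x 0.02 ymax 0.004 axis y -0.027 1339
deepest x 0.026897570534438753
(array([-0.012, -1.385,  0.526]), array([ 0.003, -0.   ,  0.   ]))
```

apply_moves(targets=[0,-0.7,0.26,0,0,0,0.3,0,-0.7,0.26,0,0,0,0.3,0,-0.7,0.26,0,0,0,0.3,0,-0.7,0.26,0,0,0,0.3,0,-0.7,0.26,0,0,0,0.3,0,-0.7,0.26,0,0,0,0.3])

```text
clock: 29.38
eef_pos: [0.4989, 0.06, 0.1671]
tool_rot: [-0.043, 0.707, 0.042, 0.705]
ft_force: [0.5, 0.1, -1.6]
grip_width: 0.0588
```

apply_moves(targets=[0,-0.68,0.26,0,0,0,0.3,0,-0.68,0.26,0,0,0,0.3,0,-0.68,0.26,0,0,0,0.3,0,-0.68,0.26,0,0,0,0.3,0,-0.68,0.26,0,0,0,0.3,0,-0.68,0.26,0,0,0,0.3,0,-0.68,0.26,0,0,0,0.3])

```text
clock: 29.97
eef_pos: [0.5831, -0.0965, 0.1669]
tool_rot: [-0.044, 0.707, 0.045, 0.704]
ft_force: [0.5, -0.1, -1.0]
grip_width: 0.0591
```

```bash
python3 - <<'E'
from h import *
st();bot.camera("top");st();print(rel([0.5853,-0.096,0.0385],down(7.2)))
E
```

```text
t 29.97 pos [ 0.5831 -0.0965  0.1669] x [-0.004  0.001 -1.   ] zaz 7.2 F [ 0.5 -0.1 -1. ] w 0.0591 j [-0.16  0.46  0.15  1.27  0.    1.28]
t 30.02 pos [ 0.5829 -0.0956  0.1674] x [-0.004  0.001 -1.   ] zaz 7.28 F [-0.9 -0.3 -1.3] w 0.0587 j [-0.16  0.46  0.15  1.27  0.    1.28]
(array([ 0.515, -0.004,  0.011]), array([ 0.003, -0.008, -0.004]))
```

apply_moves(targets=[0.12,0,0.006,0,0,0,0.3,0.24,0,0.006,0,0,0,0.3,0.34,0,0.006,0,0,0,0.3,0.42,0,0.006,0,0,0,0.3,0.47,0,0.006,0,0,0,0.3,0.5,0,0.006,0,0,0,0.3,0.5,0,0.006,0,0,0,0.3,0.5,0,0.006,0,0,0,0.3])

```text
clock: 30.68
eef_pos: [0.5854, -0.0951, 0.0444]
tool_rot: [-0.045, 0.706, 0.046, 0.705]
ft_force: [0.8, -0.9, -2.4]
grip_width: 0.0586
```

```bash
python3 - <<'E'
from h import *
st();p,d=bot.camera("wrist");st();cv2.imwrite("pics/w14.png",p[:,:,::-1])
E
```

```text
t 30.68 pos [ 0.5854 -0.0951  0.0444] x [-0.001  0.    -1.   ] zaz 7.37 F [ 0.8 -0.9 -2.4] w 0.0586 j [-0.16  0.56 -0.02  0.99  0.    1.28]
t 30.73 pos [ 0.5863 -0.0955  0.0452] x [ 0.001 -0.    -1.   ] zaz 7.35 F [-0.  -0.7 -2.1] w 0.0589 j [-0.16  0.56 -0.02  0.99  0.    1.28]
```

View pics/w14.png

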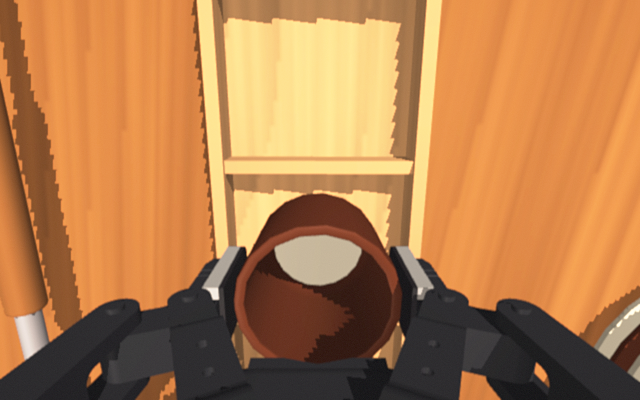

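The cup is centred in its compartment, about 7 mm above the floor. Lower, release, rise.

apply_moves(targets=[0.014,-0.004,0,0,0,0,0.3,0.028,-0.004,0,0,0,0,0.3,0.028,-0.004,0,0,0,0,0.3,0.028,-0.004,0,0,0,0.75,0.028,-0.004,0,0,0,0.8,0.028,-0.004,0,0,0,0.9,0.028,-0.004,0,0,0,1,0.028,-0.004,0,0,0,1,0.028,-0.004,0,0,0,1])

```text
validation failed for argument at $.ta...
```

apply_moves(targets=[-0.08,0,0,0,0,0,1,-0.2,0,0,0,0,0,1,-0.35,0,0,0,0,0,1,-0.5,0,0,0,0,0,1,-0.65,0,0,0,0,0,1,-0.75,0,0,0,0,0,1,-0.75,0,0,0,0,0,1])

```text
clock: 31.32
eef_pos: [0.5898, -0.0967, 0.2418]
tool_rot: [-0.046, 0.7, 0.044, 0.712]
ft_force: [1.2, -0.3, 0.2]
grip_width: 0.0854
```

```bash
python3 - <<'E'
from h import *
st();look("w15",[("T",.5957,-.178,.111),("C",.5855,-.0978,.068)],.05)
print(rel([0.563,0.2,0.23],down(7.2)))
E
```

```text
t 31.32 pos [ 0.5898 -0.0967  0.2418] x [ 0.017 -0.003 -1.   ] zaz 7.29 F [ 1.2 -0.3  0.2] w 0.0854 j [-0.16  0.42  0.29  1.42  0.    1.28]
T 1713 [ 0.5957 -0.1799] 0.0313 0.1134
C 1132 [ 0.5804 -0.096 ] 0.0299 0.0702
(array([0.03 , 1.19 , 0.048]), array([0.003, 0.024, 0.007]))
```

View pics/w15.png

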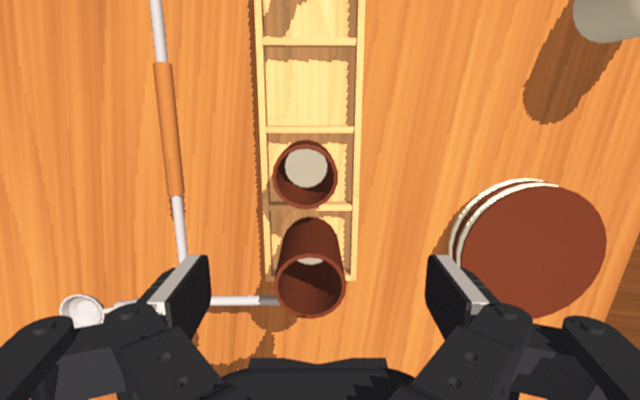

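The lowering call was refused because of a malformed row, so the cup was let go about 7 mm high. It still stands upright in its compartment at (305,173), rim height as expected, 5 mm off centre. I'll send dependent moves one at a time from here. Next is cup B.

apply_moves(targets=[0.03,0.9,0.03,0,0.02,0,1,0.03,0.9,0.03,0,0.02,0,1,0.03,0.9,0.03,0,0.02,0,1,0.03,0.9,0.03,0,0.02,0,1,0.03,0.9,0.03,0,0.02,0,1,0.03,0.9,0.03,0,0.02,0,1,0.03,0.9,0.03,0,0.02,0,1,0.03,0.9,0.03,0,0.02,0,1])

```text
clock: 32.03
eef_pos: [0.5642, 0.129, 0.2241]
tool_rot: [-0.046, 0.709, 0.045, 0.702]
ft_force: [0.3, -1.4, 0.3]
grip_width: 0.0853
```

```bash
python3 - <<'E'
from h import *
st();look("w16",[("A",.5507,.3717,.062),("B",.563,.2222,.062)],.05);st()
print(rel([0.563,0.2222,0.17],down(7.2)))
E
```

```text
t 32.03 pos [0.5642 0.129  0.2241] x [-0.01  -0.002 -1.   ] zaz 7.44 F [ 0.3 -1.4  0.3] w 0.0853 j [0.22 0.41 0.23 1.4  0.   1.67]
A unseen 0
B 1437 [0.5635 0.2221] 0.03 0.0642
t 32.08 pos [0.5645 0.1279 0.2242] x [-0.01  -0.002 -1.   ] zaz 7.33 F [-0.6 -0.4 -0.6] w 0.085 j [0.22 0.41 0.23 1.4  0.   1.67]
(array([0.216, 0.375, 0.044]), array([ 0.004, -0.02 ,  0.001]))
```

View pics/w16.png

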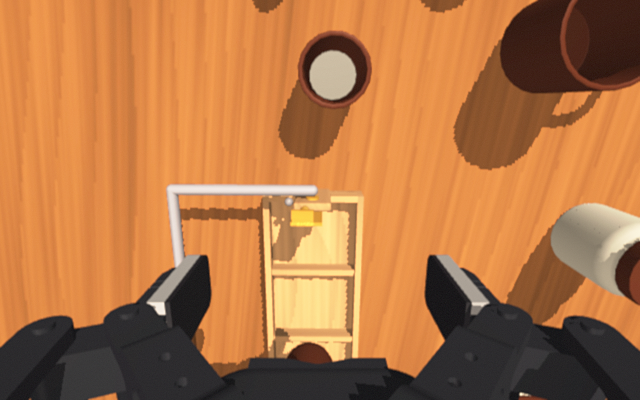

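Cup B's rim is at (335,68), position (0.5635,0.222).

apply_moves(targets=[0.2,0.375,0.044,0,-0.02,0,1,0.2,0.375,0.044,0,-0.02,0,1,0.2,0.375,0.044,0,-0.02,0,1,0.2,0.375,0.044,0,-0.02,0,1,0.2,0.375,0.044,0,-0.02,0,1,0.2,0.375,0.044,0,-0.02,0,1])

```text
clock: 32.58
eef_pos: [0.5639, 0.2206, 0.1746]
tool_rot: [-0.044, 0.706, 0.044, 0.706]
ft_force: [0.2, -0.9, 0.2]
grip_width: 0.0854
```

```bash
python3 - <<'E'
from h import *
st();bot.camera("top");st()
print(rel([0.5635,0.2221,0.031],down(7.2)))
E
```

```text
t 32.58 pos [0.5639 0.2206 0.1746] x [ 0.    -0.001 -1.   ] zaz 7.16 F [ 0.2 -0.9  0.2] w 0.0854 j [ 0.37  0.48  0.2   1.29 -0.    1.82]
t 32.63 pos [0.5641 0.2205 0.175 ] x [ 0.001 -0.    -1.   ] zaz 7.14 F [-0.3 -0.2 -0.2] w 0.0854 j [ 0.37  0.48  0.2   1.29 -0.    1.82]
(array([ 0.576,  0.007, -0.002]), array([-0.002,  0.002,  0.001]))
```

apply_moves(targets=[0.15,0,-0.004,0,0,0,1,0.28,0,-0.004,0,0,0,1,0.4,0,-0.004,0,0,0,1,0.5,0,-0.004,0,0,0,1,0.57,0,-0.004,0,0,0,1,0.57,0,-0.004,0,0,0,1,0.57,0,-0.004,0,0,0,1,0.57,0,-0.004,0,0,0,1])

```text
clock: 33.3
eef_pos: [0.564, 0.2216, 0.0337]
tool_rot: [-0.044, 0.705, 0.045, 0.707]
ft_force: [-0.5, -0.9, 0.4]
grip_width: 0.0854
```

apply_moves(targets=[0,0,0,0,0,0,0.4,0,0,0,0,0,0,0.4,0,0,0,0,0,0,0.4,0,0,0,0,0,0,0.4,0,0,0,0,0,0,0.4,0,0,0,0,0,0,0.4])

```text
clock: 33.8
eef_pos: [0.5639, 0.2226, 0.034]
tool_rot: [-0.045, 0.704, 0.045, 0.707]
ft_force: [-0.2, -0.6, 6.6]
grip_width: 0.0572
```

apply_moves(targets=[-0.1,0,0,0,0,0,0.3,-0.2,0,0,0,0,0,0.3,-0.3,0,0,0,0,0,0.3,-0.4,0,0,0,0,0,0.3,-0.5,0,0,0,0,0,0.3,-0.56,0,0,0,0,0,0.3,-0.56,0,0,0,0,0,0.3,-0.56,0,0,0,0,0,0.3])

```text
clock: 34.47
eef_pos: [0.5627, 0.2224, 0.1726]
tool_rot: [-0.045, 0.705, 0.045, 0.706]
ft_force: [-0.5, -0.5, -2.3]
grip_width: 0.0571
```

```bash
python3 - <<'E'
from h import *
st(); held(r=.030);print(rel([0.5753,-0.0164,0.172],down(7.2)))
E
```

```text
t 34.47 pos [0.5627 0.2224 0.1726] x [ 0.002  0.001 -1.   ] zaz 7.29 F [-0.5 -0.5 -2.3] w 0.0571 j [ 0.38  0.48  0.19  1.29 -0.    1.82]
tool x -0.04 ymax 0.0294 axis y -0.0009 1138
tool x -0.02 ymax 0.0292 axis y -0.0011 1256
tool x 0.0 ymax 0.0288 axis y -0.0015 880
tool x 0.02 ymax 0.028 axis y -0.0251 1440
deepest x 0.029257448834895894
(array([-0.004, -0.953, -0.067]), array([ 0.003, -0.002,  0.   ]))
```

apply_moves(targets=[0,-0.95,-0.067,0,0,0,0.3,0,-0.95,-0.067,0,0,0,0.3,0,-0.95,-0.067,0,0,0,0.3,0,-0.95,-0.067,0,0,0,0.3,0,-0.95,-0.067,0,0,0,0.3,0,-0.95,-0.067,0,0,0,0.3,0,-0.95,-0.067,0,0,0,0.3,0,-0.95,-0.067,0,0,0,0.3])

```text
clock: 35.18
eef_pos: [0.5744, -0.0175, 0.1694]
tool_rot: [-0.043, 0.707, 0.044, 0.704]
ft_force: [-1.0, 0.1, -1.1]
grip_width: 0.0575
```

```bash
python3 - <<'E'
from h import *
st();bot.camera("top");st();print(rel([0.5752,-0.0154,0.0405],down(7.2)))
E
```

```text
t 35.18 pos [ 0.5744 -0.0175  0.1694] x [-0.004  0.    -1.   ] zaz 7.06 F [-1.   0.1 -1.1] w 0.0575 j [-0.03  0.42  0.1   1.25  0.    1.42]
t 35.23 pos [ 0.5746 -0.0161  0.1697] x [-0.004  0.001 -1.   ] zaz 7.19 F [-0.   0.6 -1.7] w 0.0573 j [-0.03  0.42  0.1   1.25  0.    1.42]
(array([0.517, 0.002, 0.005]), array([-0.001, -0.007, -0.002]))
```

apply_moves(targets=[0.12,0,0,0,0,0,0.3,0.24,0,0,0,0,0,0.3,0.34,0,0,0,0,0,0.3,0.42,0,0,0,0,0,0.3,0.47,0,0,0,0,0,0.3,0.5,0,0,0,0,0,0.3,0.51,0,0,0,0,0,0.3,0.51,0,0,0,0,0,0.3,0.51,0,0,0,0,0,0.3])

```text
clock: 35.98
eef_pos: [0.5764, -0.015, 0.0448]
tool_rot: [-0.045, 0.705, 0.045, 0.706]
ft_force: [-0.5, 0.3, -1.2]
grip_width: 0.0569
```

```bash
python3 - <<'E'
from h import *
st();p,d=bot.camera("wrist");st();cv2.imwrite("pics/w17.png",p[:,:,::-1])
print(rel([0.5752,-0.0154,0.0405],down(7.2)))
E
```

```text
t 35.98 pos [ 0.5764 -0.015   0.0448] x [ 0.001  0.    -1.   ] zaz 7.34 F [-0.5  0.3 -1.2] w 0.0569 j [-0.03  0.53 -0.07  0.96  0.    1.42]
t 36.03 pos [ 0.5767 -0.0152  0.0453] x [ 0.002 -0.    -1.   ] zaz 7.32 F [ 0.4 -0.9 -1.5] w 0.0572 j [-0.03  0.53 -0.07  0.96  0.    1.42]
(array([ 0.019,  0.   , -0.006]), array([0.004, 0.004, 0.001]))
```

View pics/w17.png

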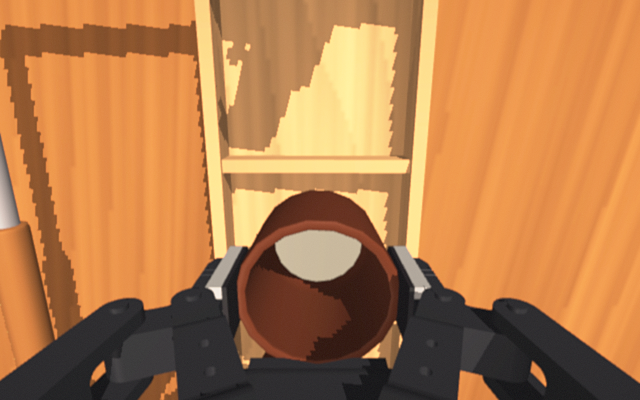

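Cup B sits centred in the third compartment, about 5 mm up. Lower it.

apply_moves(targets=[0.012,0,-0.004,0,0,0,0.3,0.02,0,-0.004,0,0,0,0.3,0.02,0,-0.004,0,0,0,0.3,0.02,0,-0.004,0,0,0,0.3])

```text
clock: 36.37
eef_pos: [0.5754, -0.0159, 0.04]
tool_rot: [-0.045, 0.705, 0.045, 0.706]
ft_force: [-0.1, -0.3, 3.6]
grip_width: 0.0569
```

apply_moves(targets=[0,0,0,0,0,0,0.75,0,0,0,0,0,0,0.8,0,0,0,0,0,0,0.9,0,0,0,0,0,0,1,0,0,0,0,0,0,1])

```text
clock: 36.78
eef_pos: [0.5747, -0.0158, 0.0391]
tool_rot: [-0.045, 0.706, 0.045, 0.706]
ft_force: [0.1, 0.1, 0.2]
grip_width: 0.0852
```

apply_moves(targets=[-0.08,0,0,0,0,0,1,-0.2,0,0,0,0,0,1,-0.35,0,0,0,0,0,1,-0.5,0,0,0,0,0,1,-0.65,0,0,0,0,0,1,-0.75,0,0,0,0,0,1,-0.75,0,0,0,0,0,1])

```text
clock: 37.37
eef_pos: [0.5782, -0.0159, 0.2339]
tool_rot: [-0.045, 0.701, 0.044, 0.71]
ft_force: [0.5, 0.3, 0.4]
grip_width: 0.0852
```

apply_moves(targets=[0,0.8,0.03,0,0,0,1,0,0.8,0.03,0,0,0,1,0,0.8,0.03,0,0,0,1,0,0.8,0.03,0,0,0,1,0,0.8,0.03,0,0,0,1,0,0.8,0.03,0,0,0,1,0,0.8,0.03,0,0,0,1])

```text
clock: 37.95
eef_pos: [0.5561, 0.1855, 0.2258]
tool_rot: [-0.047, 0.706, 0.046, 0.705]
ft_force: [0.2, 0.2, 0.0]
grip_width: 0.0854
```

apply_moves(targets=[0,0.5,0.14,0,0,0,1,0,0.5,0.14,0,0,0,1,0,0.5,0.14,0,0,0,1,0,0.5,0.14,0,0,0,1,0,0.5,0.14,0,0,0,1])

```text
clock: 38.37
eef_pos: [0.5758, 0.3131, 0.225]
tool_rot: [-0.046, 0.706, 0.045, 0.705]
ft_force: [-0.6, -1.2, -0.5]
grip_width: 0.0855
```

```bash
python3 - <<'E'
from h import *
st();look("w18",[("A",.5507,.3717,.062)],.06);st()
print(rel([0.5507,.3717,0.17],down(7.2)))
E
```

```text
t 38.37 pos [0.5758 0.3131 0.225 ] x [-0.001 -0.001 -1.   ] zaz 7.4 F [-0.6 -1.2 -0.5] w 0.0855 j [ 0.5   0.57  0.48  1.48 -0.    1.94]
A 1305 [0.5506 0.3724] 0.03 0.0645
t 38.42 pos [0.5758 0.3114 0.2255] x [-0.001 -0.002 -1.   ] zaz 7.29 F [-0.  -0.3  0.4] w 0.0853 j [ 0.5   0.57  0.48  1.48 -0.    1.94]
(array([ 0.222,  0.253, -0.069]), array([ 0.003, -0.003,  0.003]))
```

View pics/w18.png

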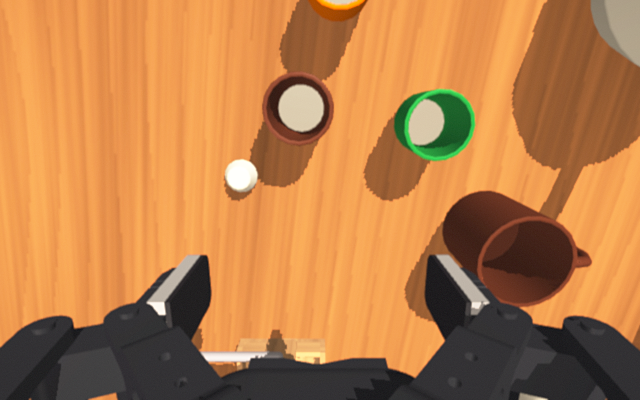

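Cup A's rim is at (298,108), with the salt pot at (241,175) clear of the jaw path.

apply_moves(targets=[0.2,0.254,-0.069,0,0,0,1,0.2,0.254,-0.069,0,0,0,1,0.2,0.254,-0.069,0,0,0,1,0.2,0.254,-0.069,0,0,0,1,0.2,0.254,-0.069,0,0,0,1])

```text
clock: 38.83
eef_pos: [0.5512, 0.3707, 0.1772]
tool_rot: [-0.045, 0.706, 0.044, 0.706]
ft_force: [0.5, 0.1, -0.4]
grip_width: 0.0856
```

```bash
python3 - <<'E'
from h import *
st();bot.camera("top");st()
print(rel([0.5506,.3724,0.031],down(7.2)))
E
```

```text
t 38.83 pos [0.5512 0.3707 0.1772] x [ 0.    -0.001 -1.   ] zaz 7.16 F [ 0.5  0.1 -0.4] w 0.0856 j [ 0.59  0.6   0.41  1.38 -0.    2.04]
t 38.88 pos [0.5518 0.3708 0.178 ] x [ 0.002  0.    -1.   ] zaz 7.13 F [ 0.3 -0.2  0.1] w 0.0856 j [ 0.59  0.6   0.41  1.38 -0.    2.04]
(array([ 0.588,  0.007, -0.005]), array([-0.002,  0.003, -0.   ]))
```

apply_moves(targets=[0.15,0,-0.004,0,0,0,1,0.28,0,-0.004,0,0,0,1,0.4,0,-0.004,0,0,0,1,0.5,0,-0.004,0,0,0,1,0.59,0,-0.004,0,0,0,1,0.59,0,-0.004,0,0,0,1,0.59,0,-0.004,0,0,0,1,0.59,0,-0.004,0,0,0,1])

```text
clock: 39.55
eef_pos: [0.5516, 0.3725, 0.0317]
tool_rot: [-0.044, 0.705, 0.045, 0.707]
ft_force: [0.3, 0.6, -0.3]
grip_width: 0.0854
```

apply_moves(targets=[0,0,0,0,0,0,0.4,0,0,0,0,0,0,0.4,0,0,0,0,0,0,0.4,0,0,0,0,0,0,0.4,0,0,0,0,0,0,0.4,0,0,0,0,0,0,0.4])

```text
clock: 40.05
eef_pos: [0.5514, 0.3737, 0.0325]
tool_rot: [-0.044, 0.704, 0.046, 0.707]
ft_force: [0.1, -0.4, 5.7]
grip_width: 0.0588
```

apply_moves(targets=[-0.1,0,0,0,0,0,0.3,-0.2,0,0,0,0,0,0.3,-0.3,0,0,0,0,0,0.3,-0.4,0,0,0,0,0,0.3,-0.5,0,0,0,0,0,0.3,-0.56,0,0,0,0,0,0.3,-0.56,0,0,0,0,0,0.3,-0.56,0,0,0,0,0,0.3])

```text
clock: 40.72
eef_pos: [0.5502, 0.3731, 0.1706]
tool_rot: [-0.044, 0.705, 0.045, 0.707]
ft_force: [-0.2, -0.0, -1.5]
grip_width: 0.0587
```

```bash
python3 - <<'E'
from h import *
st(); held(r=.030);print(rel([0.5652,0.0639,0.172],down(7.2)))
E
```

```text
t 40.72 pos [0.5502 0.3731 0.1706] x [ 0.003  0.002 -1.   ] zaz 7.28 F [-0.2 -0.  -1.5] w 0.0587 j [ 0.6   0.6   0.39  1.36 -0.    2.04]
tool x -0.04 ymax 0.0288 axis y -0.0015 1140
tool x -0.02 ymax 0.0287 axis y -0.0017 1262
tool x 0.0 ymax 0.0282 axis y -0.0022 881
tool x 0.02 ymax 0.0047 axis y -0.0263 1376
deepest x 0.02763226459417728
(array([-0.013, -1.233, -0.094]), array([ 0.003, -0.001,  0.   ]))
```

apply_moves(targets=[0,-0.7,-0.05,0,0,0,0.3,0,-0.7,-0.05,0,0,0,0.3,0,-0.7,-0.05,0,0,0,0.3,0,-0.7,-0.05,0,0,0,0.3,0,-0.7,-0.05,0,0,0,0.3,0,-0.7,-0.05,0,0,0,0.3])

```text
clock: 41.27
eef_pos: [0.5583, 0.1937, 0.1673]
tool_rot: [-0.044, 0.707, 0.042, 0.704]
ft_force: [0.8, -0.2, -1.8]
grip_width: 0.0586
```

apply_moves(targets=[-0.01,-0.53,-0.04,0,0,0,0.3,-0.01,-0.53,-0.04,0,0,0,0.3,-0.01,-0.53,-0.04,0,0,0,0.3,-0.01,-0.53,-0.04,0,0,0,0.3,-0.01,-0.53,-0.04,0,0,0,0.3,-0.01,-0.53,-0.04,0,0,0,0.3])

```text
clock: 41.77
eef_pos: [0.566, 0.0656, 0.1707]
tool_rot: [-0.044, 0.706, 0.045, 0.705]
ft_force: [-0.5, 0.4, -1.6]
grip_width: 0.0589
```

```bash
python3 - <<'E'
from h import *
st();bot.camera("top");st();print(rel([0.5652,0.0639,0.0385],down(7.2)))
E
```

```text
t 41.77 pos [0.566  0.0656 0.1707] x [-0.002  0.001 -1.   ] zaz 7.26 F [-0.5  0.4 -1.6] w 0.0589 j [0.11 0.41 0.09 1.25 0.   1.56]
t 41.82 pos [0.566  0.0663 0.1708] x [-0.001  0.001 -1.   ] zaz 7.35 F [ 0.8  0.1 -2. ] w 0.0586 j [0.12 0.41 0.09 1.25 0.   1.56]
(array([ 0.529, -0.01 , -0.004]), array([ 0.005, -0.003, -0.002]))
```

apply_moves(targets=[0.12,-0.01,-0.006,0,0,0,0.3,0.24,-0.01,-0.006,0,0,0,0.3,0.34,-0.01,-0.006,0,0,0,0.3,0.42,-0.01,-0.006,0,0,0,0.3,0.47,-0.01,-0.006,0,0,0,0.3,0.5,-0.01,-0.006,0,0,0,0.3,0.52,-0.01,-0.006,0,0,0,0.3,0.52,-0.01,-0.006,0,0,0,0.3,0.52,-0.01,-0.006,0,0,0,0.3])

```text
clock: 42.57
eef_pos: [0.5656, 0.063, 0.0422]
tool_rot: [-0.045, 0.705, 0.045, 0.706]
ft_force: [0.5, 0.4, -1.2]
grip_width: 0.0588
```

```bash
python3 - <<'E'
from h import *
st();p,d=bot.camera("wrist");st();cv2.imwrite("pics/w19.png",p[:,:,::-1])
print(rel([0.5652,0.0639,0.0385],down(7.2)))
E
```

```text
t 42.57 pos [0.5656 0.063  0.0422] x [ 0.001  0.    -1.   ] zaz 7.35 F [ 0.5  0.4 -1.2] w 0.0588 j [ 0.11  0.52 -0.1   0.95  0.    1.55]
t 42.62 pos [0.5659 0.0628 0.0427] x [ 0.002  0.    -1.   ] zaz 7.32 F [-0.3  0.  -1.6] w 0.0586 j [ 0.11  0.52 -0.1   0.95  0.    1.55]
(array([ 0.017,  0.005, -0.002]), array([ 0.004,  0.004, -0.   ]))
```

View pics/w19.png

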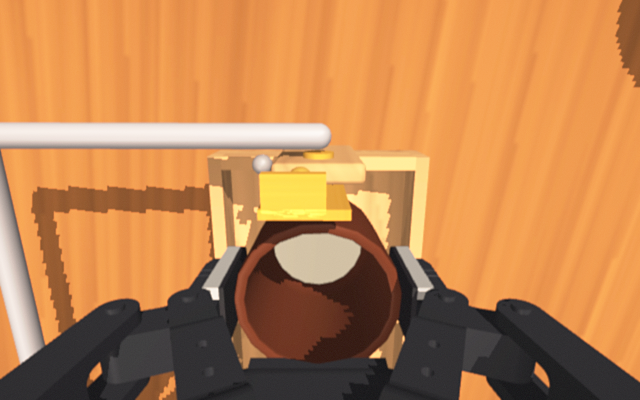

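The last cup is in the first compartment behind the brass detent (at 300,195), about 4 mm up.

apply_moves(targets=[0.01,0,0,0,0,0,0.3,0.018,0,0,0,0,0,0.3,0.018,0,0,0,0,0,0.3,0.018,0,0,0,0,0,0.3])

```text
clock: 42.95
eef_pos: [0.5661, 0.0622, 0.0385]
tool_rot: [-0.045, 0.705, 0.045, 0.707]
ft_force: [-1.4, 0.3, 4.2]
grip_width: 0.0589
```

apply_moves(targets=[0,0,0,0,0,0,0.75,0,0,0,0,0,0,0.8,0,0,0,0,0,0,0.9,0,0,0,0,0,0,1,0,0,0,0,0,0,1])

```text
clock: 43.37
eef_pos: [0.5649, 0.0621, 0.037]
tool_rot: [-0.045, 0.706, 0.045, 0.706]
ft_force: [-0.2, -0.7, -0.7]
grip_width: 0.0852
```

apply_moves(targets=[-0.08,0,0,0,0,0,1,-0.2,0,0,0,0,0,1,-0.35,0,0,0,0,0,1,-0.5,0,0,0,0,0,1,-0.65,0,0,0,0,0,1,-0.8,0,0,0,0,0,1,-0.9,0,0,0,0,0,1,-0.9,0,0,0,0,0,1])

```text
clock: 44.03
eef_pos: [0.568, 0.0624, 0.2693]
tool_rot: [-0.045, 0.701, 0.045, 0.71]
ft_force: [1.0, -0.0, 0.7]
grip_width: 0.0853
```

apply_moves(targets=[0,-0.55,-0.35,0,0,0,1,0,-0.55,-0.35,0,0,0,1,0,-0.55,-0.35,0,0,0,1,0,-0.55,-0.35,0,0,0,1,0,-0.55,-0.35,0,0,0,1])

```text
clock: 44.45
eef_pos: [0.4925, -0.0903, 0.2617]
tool_rot: [-0.043, 0.707, 0.042, 0.705]
ft_force: [0.2, -0.1, 0.6]
grip_width: 0.0855
```

```bash
python3 - <<'E'
from h import *
st();look("w20",[("T",.5957,-.178,.111),("C",.5804,-.096,.068),("B",.5753,-.0164,.068),("A",.5652,.0639,.068)],.05);st()
p,d=bot.camera("scene");cv2.imwrite("pics/s20.png",p[:,:,::-1])
print(rel([0.4513,-0.0743,0.1],down(7.2)))
E
```

```text
t 44.45 pos [ 0.4925 -0.0903  0.2617] x [-0.003 -0.002 -1.   ] zaz 6.87 F [ 0.2 -0.1  0.6] w 0.0855 j [-0.18  0.23  0.07  1.41 -0.    1.27]
T 1019 [ 0.5945 -0.1806] 0.0315 0.1128
C 1138 [ 0.5804 -0.0961] 0.0302 0.07
B 1295 [ 0.5757 -0.0164] 0.0501 0.0706
A 949 [0.5654 0.0603] 0.03 0.0705
t 44.5 pos [ 0.4939 -0.088   0.2617] x [-0.001 -0.    -1.   ] zaz 6.95 F [ 0.2  0.8 -0.6] w 0.0859 j [-0.18  0.23  0.08  1.41 -0.    1.27]
(array([ 0.647,  0.07 , -0.167]), array([-0.004, -0.001, -0.001]))
```

View pics/w20.png

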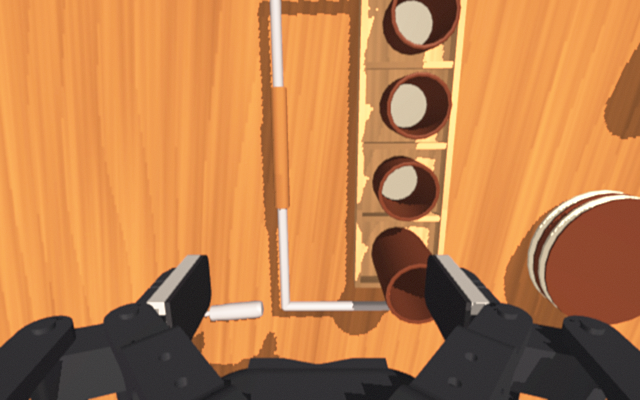

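View pics/s20.png

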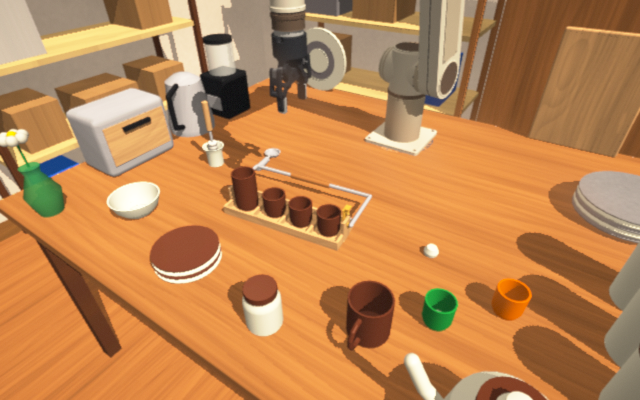

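All four vessels are in the carrier, the brush is in its pot, and spoon and salt are untouched. Now the handle: align over the grip (280,148 in the wrist view).

apply_moves(targets=[0.5,0.07,-0.167,0,0,0,0.7,0.5,0.07,-0.167,0,0,0,0.7,0.5,0.07,-0.167,0,0,0,0.7,0.5,0.07,-0.167,0,0,0,0.7,0.5,0.07,-0.167,0,0,0,0.7,0.5,0.07,-0.167,0,0,0,0.7])

```text
clock: 45.05
eef_pos: [0.4544, -0.0728, 0.1386]
tool_rot: [-0.046, 0.705, 0.045, 0.707]
ft_force: [0.4, -0.6, 1.1]
grip_width: 0.06
```

```bash
python3 - <<'E'
from h import *
st();p,d=bot.camera("wrist");cv2.imwrite("pics/w21.png",p[:,:,::-1]);st();print(rel([0.4513,-0.0743,0.028],down(7.2)))
E
```

```text
t 45.05 pos [ 0.4544 -0.0728  0.1386] x [ 0.003 -0.    -1.   ] zaz 7.36 F [ 0.4 -0.6  1.1] w 0.06 j [-0.16  0.23 -0.27  1.08  0.    1.28]
t 45.1 pos [ 0.4558 -0.0733  0.1398] x [ 0.006 -0.001 -1.   ] zaz 7.34 F [ 1.4 -0.9  0.5] w 0.06 j [-0.16  0.22 -0.26  1.08  0.    1.28]
(array([ 0.447, -0.001, -0.021]), array([0.005, 0.012, 0.003]))
```

View pics/w21.png

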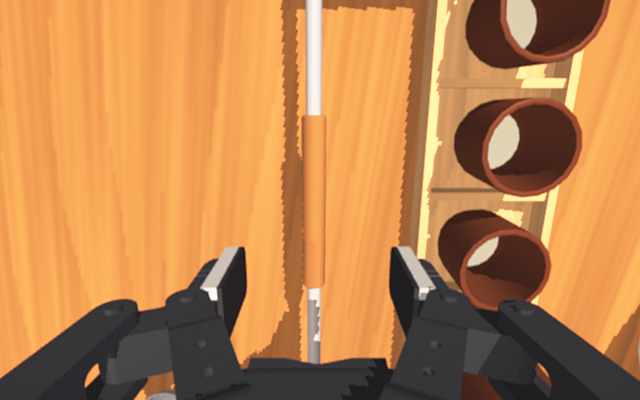

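The grip runs straight between the pads (x≈314). Descend.

apply_moves(targets=[0.12,0,-0.012,0,0,0,0.7,0.24,0,-0.012,0,0,0,0.7,0.34,0,-0.012,0,0,0,0.7,0.42,0,-0.012,0,0,0,0.7,0.45,0,-0.012,0,0,0,0.7,0.45,0,-0.012,0,0,0,0.7,0.45,0,-0.012,0,0,0,0.7])

```text
clock: 45.68
eef_pos: [0.4518, -0.0741, 0.0264]
tool_rot: [-0.045, 0.704, 0.045, 0.707]
ft_force: [-0.0, 0.2, -0.1]
grip_width: 0.0597
```

```bash
python3 - <<'E'
from h import *
st();p,d=bot.camera("wrist");cv2.imwrite("pics/w22.png",p[:,:,::-1]);st();print(rel([0.4513,-0.0743,0.026],down(7.2)))
E
```

```text
t 45.68 pos [ 0.4518 -0.0741  0.0264] x [ 0.004 -0.001 -1.   ] zaz 7.28 F [-0.   0.2 -0.1] w 0.0597 j [-0.16  0.36 -0.43  0.78  0.    1.28]
t 45.73 pos [ 0.4519 -0.0741  0.0267] x [ 0.004 -0.001 -1.   ] zaz 7.28 F [0.6 0.  0.3] w 0.0598 j [-0.16  0.36 -0.43  0.78  0.    1.28]
(array([ 0.003, -0.001, -0.002]), array([0.003, 0.009, 0.003]))
```

View pics/w22.png

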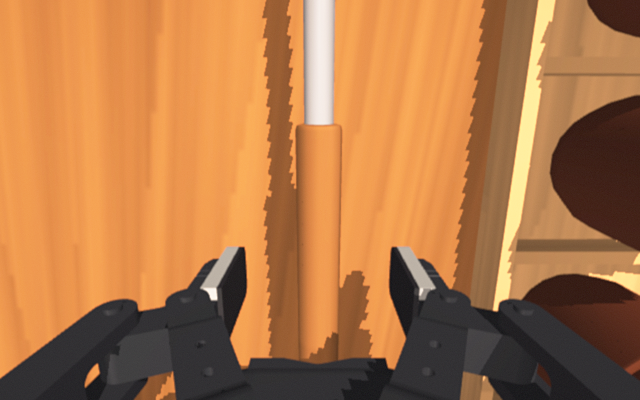

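apply_moves(targets=[0,0,0,0,0,0,0,0,0,0,0,0,0,0,0,0,0,0,0,0,0,0,0,0,0,0,0,0,0,0,0,0,0,0,0,0,0,0,0,0,0,0])

```text
clock: 46.23
eef_pos: [0.452, -0.0736, 0.0259]
tool_rot: [-0.045, 0.704, 0.045, 0.708]
ft_force: [4.5, 2.1, 2.4]
grip_width: 0.0141
```

apply_moves(targets=[-0.054,0,0.003,0,0,0,0,-0.108,0,0.011,0,0,0,0,-0.161,0,0.025,0,0,0,0,-0.211,0,0.045,0,0,0,0,-0.26,0,0.07,0,0,0,0,-0.306,0,0.099,0,0,0,0,-0.348,0,0.134,0,0,0,0,-0.386,0,0.172,0,0,0,0,-0.386,0,0.172,0,0,0,0])

```text
clock: 46.98
eef_pos: [0.4878, -0.069, 0.1215]
tool_rot: [-0.045, 0.709, 0.044, 0.702]
ft_force: [-9.5, -2.2, 4.9]
grip_width: 0.0137
```

```bash
python3 - <<'E'
from h import *
st();p,d=bot.camera("scene");cv2.imwrite("pics/s23.png",cv2.resize(p[100:280,180:420,::-1],None,fx=3,fy=3));p,d=bot.camera("wrist");cv2.imwrite("pics/w23.png",p[:,:,::-1]);st()
E
```

```text
t 46.98 pos [ 0.4878 -0.069   0.1215] x [-0.009 -0.002 -1.   ] zaz 7.25 F [-9.5 -2.2  4.9] w 0.0137 j [-0.14  0.31 -0.2   1.07 -0.    1.31]
t 47.08 pos [ 0.4867 -0.0691  0.1204] x [-0.01  -0.002 -1.   ] zaz 7.23 F [-7.3 -2.4  5.3] w 0.0141 j [-0.14  0.31 -0.2   1.07 -0.    1.31]
```

View pics/s23.png

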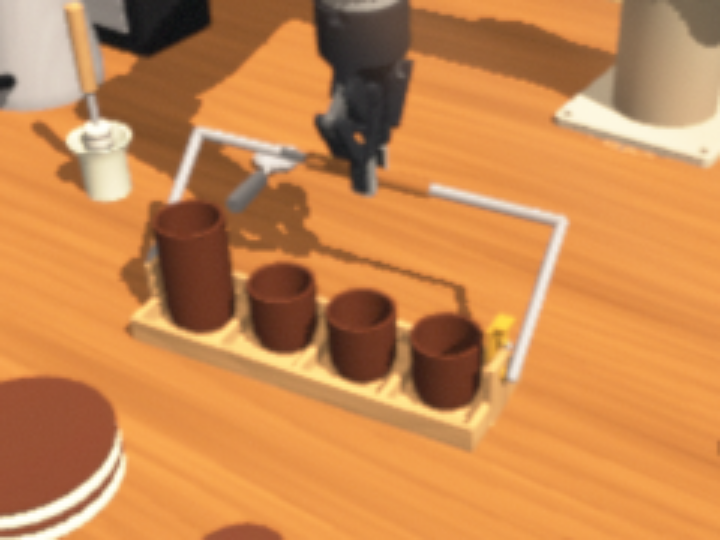

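View pics/w23.png

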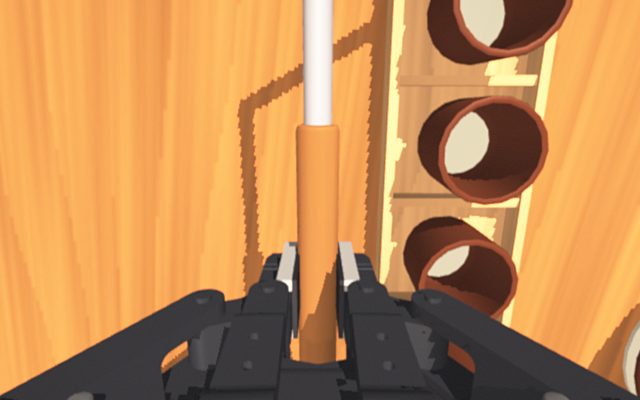

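The handle follows at about 47° with only ~10 N. Continue the arc to upright.

apply_moves(targets=[-0.035,0,0.042,0,0,0,0,-0.064,0,0.088,0,0,0,0,-0.089,0,0.137,0,0,0,0,-0.109,0,0.187,0,0,0,0,-0.123,0,0.24,0,0,0,0,-0.131,0,0.294,0,0,0,0,-0.134,0,0.348,0,0,0,0,-0.134,0,0.36,0,0,0,0,-0.134,0,0.36,0,0,0,0,-0.134,0,0.36,0,0,0,0])

```text
clock: 47.92
eef_pos: [0.581, -0.0572, 0.1579]
tool_rot: [-0.045, 0.705, 0.044, 0.706]
ft_force: [-3.9, -0.4, 14.1]
grip_width: 0.014
```

```bash
python3 - <<'E'
from h import *
st();p,d=bot.camera("scene");cv2.imwrite("pics/s24.png",cv2.resize(p[80:280,180:420,::-1],None,fx=3,fy=3));st()
o=bot.get_obs();print((R.from_matrix(down(7.2)).as_matrix().T@(o["eef_pos"]-np.array([0.5804,-.0571,.045])))) 
E
```

```text
t 47.92 pos [ 0.581  -0.0572  0.1579] x [ 0.002 -0.001 -1.   ] zaz 7.26 F [-3.9 -0.4 14.1] w 0.014 j [-0.1   0.44  0.1   1.23 -0.    1.35]
t 47.97 pos [ 0.581  -0.0572  0.1579] x [ 0.002 -0.001 -1.   ] zaz 7.26 F [-3.8  0.4 15.6] w 0.0138 j [-0.1   0.44  0.1   1.23 -0.    1.35]
[-0.1128821  -0.00020099  0.0005685 ]
```

View pics/s24.png

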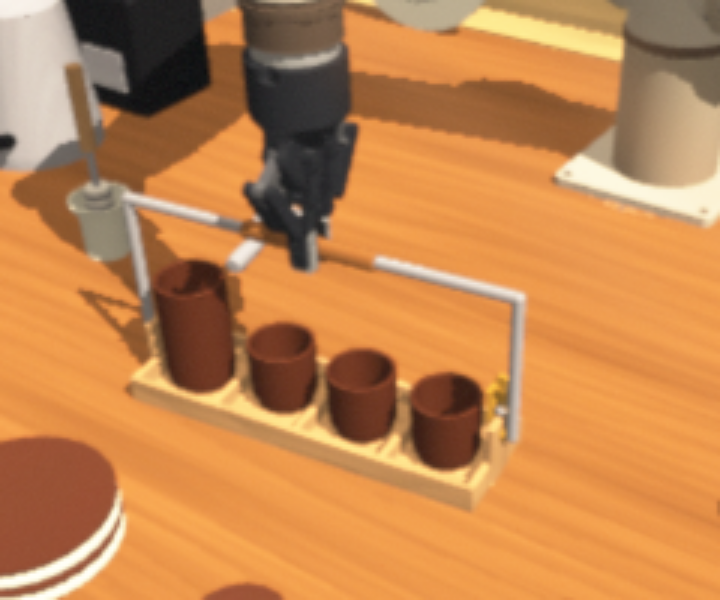

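The handle is upright: TCP is within 1 mm of the hinge plane. A small extra push, then release gently.

apply_moves(targets=[0,0,0.02,0,0,0,0,0,0,0.02,0,0,0,0,0,0,0.02,0,0,0,0,0,0,0.01,0,0,0,0.3,0,0,0.01,0,0,0,0.5,0,0,0.01,0,0,0,0.7,0,0,0.01,0,0,0,0.7,0,0,0.01,0,0,0,0.7])

```text
clock: 48.63
eef_pos: [0.5834, -0.0564, 0.1541]
tool_rot: [-0.045, 0.706, 0.045, 0.705]
ft_force: [0.5, 0.6, 0.0]
grip_width: 0.0598
```

```bash
python3 - <<'E'
from h import *
st();p,d=bot.camera("wrist");cv2.imwrite("pics/w25.png",p[:,:,::-1]);st()
E
```

```text
t 48.63 pos [ 0.5834 -0.0564  0.1541] x [-0.001  0.    -1.   ] zaz 7.28 F [0.5 0.6 0. ] w 0.0598 j [-0.1   0.45  0.11  1.23 -0.    1.35]
t 48.68 pos [ 0.5834 -0.0564  0.1541] x [-0.001  0.    -1.   ] zaz 7.29 F [-0.1  0.9 -0.8] w 0.0596 j [-0.1   0.45  0.11  1.23 -0.    1.35]
```

View pics/w25.png

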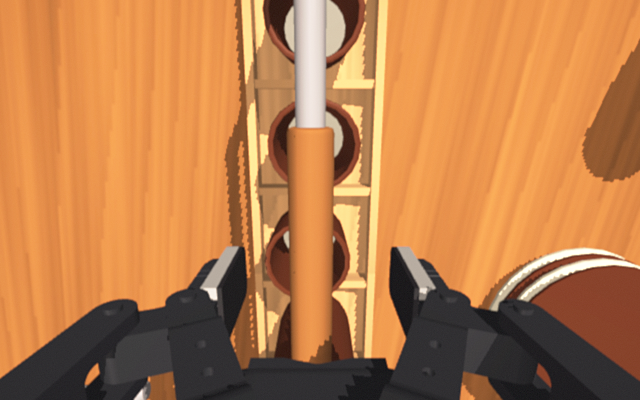

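The bar stays upright over the row with the fingers clear. Retreat straight up.

apply_moves(targets=[-0.08,0,-0.01,0,0,0,0.7,-0.2,0,-0.01,0,0,0,0.7,-0.3,0,-0.01,0,0,0,0.7,-0.4,0,-0.01,0,0,0,0.7,-0.5,0,-0.01,0,0,0,0.7,-0.6,0,-0.01,0,0,0,0.7,-0.6,0,-0.01,0,0,0,0.7])

```text
clock: 49.27
eef_pos: [0.5832, -0.057, 0.3103]
tool_rot: [-0.045, 0.702, 0.044, 0.709]
ft_force: [0.5, 0.0, 1.2]
grip_width: 0.0599
```

apply_moves(targets=[0,0,-0.6,0,0,0,0.7,0,0,-0.6,0,0,0,0.7,0,0,-0.6,0,0,0,0.7,0,0,-0.6,0,0,0,0.7,0,0,-0.6,0,0,0,0.7,0,0,-0.6,0,0,0,0.7,0,0,-0.6,0,0,0,0.7,0,0,-0.6,0,0,0,0.7])

```text
clock: 49.93
eef_pos: [0.4333, -0.0758, 0.3044]
tool_rot: [-0.045, 0.706, 0.045, 0.706]
ft_force: [0.4, -0.0, -0.5]
grip_width: 0.0594
```

```bash
python3 - <<'E'
from h import *
st()
look("w26",[("T",.5957,-.178,.111),("C",.5804,-.096,.068),("B",.5753,-.0164,.068),("A",.5652,.0639,.068)],.04)
p,d=bot.camera("scene");cv2.imwrite("pics/s26.png",cv2.resize(p[80:280,180:480,::-1],None,fx=2.6,fy=2.6))
c=cloud("scene",d);c[d==0]=np.nan;q=c.reshape(-1,3);q=q[np.isfinite(q[:,0])]
loc=(q-np.array([0.5804,-.0571,0]))@R.from_euler("z",7.2,degrees=True).as_matrix()
s=loc[(loc[:,2]>.15)&(loc[:,2]<.2)&(abs(loc[:,0])<.06)&(abs(loc[:,1])<.2)];print("bar",len(s),s.mean(0).round(4))
b=q[(np.hypot(q[:,0]-.479,q[:,1]+.422)<.05)&(q[:,2]>.11)&(q[:,2]<.22)];print("brush",b.mean(0).round(4),b[:,2].max())
s=q[(np.hypot(q[:,0]-.5,q[:,1]-.3)<.05)&(q[:,2]>.01)&(q[:,2]<.05)];print("salt",s.mean(0))
E
```

```text
t 49.93 pos [ 0.4333 -0.0758  0.3044] x [ 0.  0. -1.] zaz 7.3 F [ 0.4 -0.  -0.5] w 0.0594 j [-0.17  0.1   0.02  1.49  0.    1.27]
T 642 [ 0.5974 -0.1755] 0.0306 0.1126
C 972 [ 0.5802 -0.0958] 0.0302 0.07
B 1074 [ 0.5747 -0.016 ] 0.0302 0.0701
A 1442 [0.5623 0.0668] 0.036 0.0757
bar 785 [0.0047 0.0141 0.1769]
brush [ 0.4826 -0.4204  0.1647] 0.20822623111937444
salt [0.50534782 0.29957966 0.01880118]
```

View pics/s26.png

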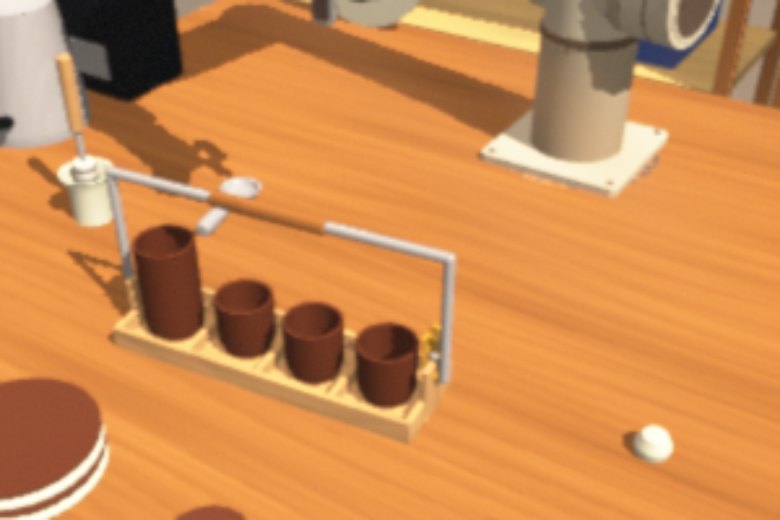

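View pics/w26.png

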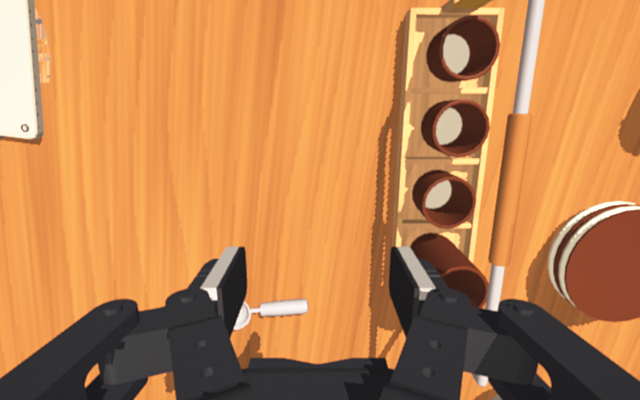

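The bar holds at 177 mm above the row, all four vessels stand on the carrier floor, the brush is in its pot, and spoon and salt are in place. Handing in.

```bash
python3 - <<'E'
from h import *
print(bot.job_done()); st()
E
```

```text
the job is handed in; nothing more can be done
None
the job is handed in; nothing more can be done
```

The job is done and handed in, at about 50 s of the 208 s allowed; the system gave no verdict. I scrubbed the tumbler with the brush, stood the brush back in its pot, put the tumbler and all three cups in the carrier, and swung the handle up into its detent.

- **Scrubbing:** I pushed the brush to the bottom three times, then once more, because I had not watched the height at the top of the earlier strokes. That extra stroke read about 13 mm above the tumbler's underside at the bottom and 83 mm at the top.
- **Last checks:**
  - The tumbler and cups are upright on the carrier floor, one to a compartment. Their rims measure about 2 mm above nominal, within the camera calibration.
  - The handle bar is 177 mm up over the row and stayed there after I let go.
  - The top of the brush is at the same height as at the start.
  - The salt pot reads within 1 mm of its first position. The teaspoon looks unmoved in the pictures, but I did not measure it.
- **What went wrong:**
  - One cup was knocked about 5 cm aside during the run, so I found it again in the camera and picked it up from there.
  - One lowering call was refused because I wrote a malformed row, so that same cup was let go about 7 mm above the carrier floor. It landed upright, about 5 mm off centre.
- **Check that disagreed:** the last reading for the cup by the detent was spoiled by the brass and handle arm in front of it (radius 36 mm, top 76 mm). Before the handle was raised, that cup read normally.

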